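# Close a jar of spread with its screw lid

## Robot

A 6-joint arm with a two-finger parallel gripper is mounted at the origin on the work surface. World frame = base frame: x ahead of the robot, y to its left, z up, the work surface at z = 0. Lengths are in m, angles in degrees, forces in N, time in s.
With the tool pointing down it reaches from about 0.375 to 0.9 m from the base axis. Payload 3.1 kg.
Tool frame: the origin (TCP) lies on the centre line of the jaws, within the pads' length; the fingertips stand 8 mm ahead of it and the grasp point (between the pads) lies 11 mm behind it; z points along the fingers, y is the direction in which the jaws open and shut (so a half turn about z gives the same grasp; the last joint's range is limited). The gripper opens to 87 mm and grips with 3 to 60 N. Pads are 19 mm wide; open, the fingers measure 117 mm over their backs; the gripper's body (75 mm by 190 mm) begins 51 mm behind the grasp point.
Start: joints at [-79.727, 30.224, 82.088, -0, 67.689, -10.227], TCP at [0.219, -0.585, 0.231] pointing down, gripper open.
Joint ranges: [-176.69, 176.69], [-43.24, 126.21], [12.49, 139.97], [-82, 262], [0, 151.66], [-163.58, 163.58]. Speed limits (degrees/s): [159.86, 159.86, 180, 180, 180, 180].

## Interface

Orientations are given as a 3x3 rotation matrix whose columns are the frame's x, y, z axes.
In Python, from rig import * gives the robot as it stands. The module is installed in compiled form; this text tells all that it offers.
- The arm moves only by the tool arm_command, never from a script. Its argument "commands" is a list of rows, each an object with "translation": the shift along the tool's x, y, z scaled (see below), a list of three; "dr": the turn, a rotation vector about the tool's x, y, z scaled (see below), a list of three; "jaw": the closure, from 0 (fully open) to 1 (shut). In form: [{"translation": [x, y, z], "dr": [ax, ay, az], "jaw": jaw}, ...]. A call has 1 to 12 rows; each row shifts and turns the commanded pose from where the row before left it, along the tool's axes as they then stand; what a row does not reach is not made up. The controller multiplies each number of a shift by 25 mm and each number of a turn by 6 degrees. A row lasts 1/12 s, in which the tool goes at most 41.7 mm and 7.16 degrees, less where a joint would pass 70% of its speed; a pose out of reach is approached as far as the arm can. A call with a number of a shift or a turn outside -1 to 1 is refused whole. A call with a gripper value outside its range is refused whole. The fingers move at their own pace and stop on an object; the grip force is fixed at half the most. Time passes only in rows, so rows that do not move let the fingers close. It gives the time, the measured TCP pose, the force and the opening at its end, in the units of the state.
- read_state(): the state, without advancing time (a new reading comes with each control period).
- capture(name): name is "scene" or "top" or "wrist"; returns (picture, depth): 384x512x3 uint8, red, green, blue; 384x512 float32, m along the optical axis (not along the pixel's ray), 0 where there is no reading.
- camera_model(name): a dict with "intrinsics" (3x3 intrinsics, pixels), "k1" (the pictures are not rectified: a ray, as slopes to the right and down, at radius r is drawn at 1 + k1 r^2 times it, then the intrinsics apply), "pose" (4x4, takes a point from camera to world coordinates); the wrist camera has in their place "mount" (4x4, takes a point from camera to tool coordinates, whose origin is the TCP and whose axes are the flange's). Camera axes: x right, y down, z forward; pixel columns grow to the right and rows downward; lengths in m; the calibration is good to about 2 mm. A picture is of the moment at which its call begins: read the wrist's pose just before it. camera_model takes no time and is no camera call.
- hand_in(): hands the job in, once; it reports no verdict.
The state is a dict: "time_s": time; "joint_positions": joint angles; "qvel": joint speeds; "tau": joint torques, N m; "position": TCP position; "tcp_rot": TCP orientation; "force": force on the tool from outside, world axes, zero at the start; "moment": the same for the moment, N m; "opening": opening from 0.0 (shut) to 1.0 (fully open).
Only numpy, scipy, OpenCV 4.12 (cv2) and the standard library are available. Lean on these libraries where they do the work, as an engineer would, in place of code of your own. Each camera call takes 0.05 s, during which the arm holds its last target.

## Task

Take the blue lid off the drying rack, lay it flat on the marble, top up, let it go and take it again from above round its rim. Set it level on the open jar in the bench clamp, turn it backward (anticlockwise) until it drops off the thread starts, then screw it on clockwise until it is fully home; do not force it, do not drop it, and leave the other lids and the closed jar alone.

Things in the scene. Friction and masses are not known exactly. Their poses are not given: they have to be found in the camera images.
- lid_blue_mid (a point): Centre (half-way up) of the blue plastic screw lid: a cap 66 mm across, 21 mm high, top and skirt 3 mm thick, open below, about 45 g. Its z axis points out through its closed top. At the start it stands on edge in one of the rack's three slots, upper edge leaning towards the rack's -x.
- lid_blue_lugs (a point): Point on the blue lid's axis in the plane of its four inner lugs, 2 mm above its lower (open) edge. The lugs are 2.5 mm thick and a quarter turn apart; where they stand round the skirt cannot be told from outside, so the thread start is found by feel.
- lid_red_mid (a point): Centre of the red lid, outwardly like the blue one; it stands in another slot of the rack and stays there.
- lid_yellow_mid (a point): Centre of the yellow lid, outwardly like the blue one; it stands in the third slot and stays there.
- rack: Fixed wire drying rack, 310 mm long (its x), 72 mm wide; origin under its middle on the table. Three slots, 92 mm apart along x. A lid stands on edge in a slot, its closed top facing the rack's +x and 30 degrees up, its upper edge 67 to 78 mm above the table.
- rack_middle_slot (a point): Middle slot of the rack, at the height of the lids' centres (44 mm), axes as the rack. Two back wires stand 28 mm to each side of a lid's middle, up to 61 mm high, and two front wires up to 45 mm; the middle of the upper edge is free to be pinched across the lid's 21 mm, fingers sloping with the lid, 30 degrees from upright.
- jar_mouth (a point): Centre of the rim of the open glass jar of chocolate spread, z up, 120 mm above the table. Neck 51 mm across with bevelled rim; shoulder 23 mm below the rim, body 76 mm across. A lid that is fully home has its lower edge 18 mm and its centre 7.5 mm below the rim.
- jar: The jar with its bench clamp, origin under the middle, on the table: base 115 x 170 mm, 12 mm thick, two rubber-faced jaws (along its y) 54 mm high, a black star grip at +y. All fixed: the jar cannot turn or move. The lid once screwed on holds by itself.
- jar_thread (a point): On the jar's axis, 8 mm below the rim: the thread starts. Right-hand thread, four starts, 24 mm per turn. Set on at a chance angle, a lid's lower edge is 9 to 13 mm below the rim; stops bar it clockwise. Anticlockwise it climbs the thread (up to 4 mm), and within a quarter turn drops 5 mm, to 14 mm below the rim.
- jar_home (a point): On the jar's axis, 18 mm below the rim: the lid's lower edge when home. From the dropped place (14 mm below the rim) the lid can turn back only some 10 degrees more; clockwise it sinks 24 mm per turn, for 55 to 70 degrees, till its top lies on the rim. A lid set on may by luck drop in at once.
- full_jar_mid (a point): Centre of a closed full jar with a white lid, loose, 76 mm across, 116 mm high; a bystander.
Mind the look-alikes: they are no part of the job. There is more than one size of the part that bears lid_blue_mid; the job needs the smallest.

How it is judged (in metres and radians):
On the way, in this order (a step that is already met when the one before it is completed fails the run):
1. the blue lid lies flat on the marble, top up, let go (height (world z) of lid_blue_mid below 0.014 m and angle between lid_blue_mid's own z axis and vertical below 0.1 rad and contact force between the fingers and lid_blue below 0.05 N), for 0.2 s.
2. the blue lid has dropped level onto the jar's thread, below the thread starts (z of lid_blue_mid in the frame of jar_mouth below -0.0031 m and horizontal distance between lid_blue_mid and jar_mouth below 0.003 m and angle between lid_blue_mid's own z axis and vertical below 0.06 rad), for 0.1 s.
At the end, for the whole second after the job is handed in: The blue lid is screwed home on the jar: centre at least 6.5 mm below the rim (7.5 mm when fully home), within 3 mm of the jar's axis, level within 0.04 rad, at rest; red and yellow lids within 15 mm of their starts and the closed jar within 20 mm (z of lid_blue_mid in the frame of jar_mouth below -0.0065 m and horizontal distance between lid_blue_mid and jar_mouth below 0.003 m and angle between lid_blue_mid's own z axis and vertical below 0.04 rad and linear speed of lid_blue below 0.02 m/s and distance of each of lid_red_mid, lid_yellow_mid from where it was at the start of the episode below 0.015 m and distance of full_jar_mid from where it was at the start of the episode below 0.02 m); the robot touches nothing.
It fails at once if the blue lid is forced: more than 150 N between lid and jar (contact force between lid_blue and jar above 150 N).
It fails at once if the blue lid is dropped: let go and falling faster than 0.8 m/s (contact force between the fingers and lid_blue below 0.05 N and linear speed of lid_blue above 0.8 m/s).
It also fails if it takes over 61 s, if anything falls off the work surface, if the arm or the gripper's body presses on something with over 40 N, if the wrist force passes 120 N, or if a joint passes its speed limit or range.

## Working session

There is one attempt and no reset: what is moved stays moved. The work goes in short steps, Python scripts to look and compute and a tool call to move; the robot and the scene stay as the last step left them, time stands still between calls to the robot, and variables do not carry over. Pictures are saved under pics/ and viewed, and the job is handed in when it is done.

Besides the shell and the picture viewer there is one more tool, called as name([rows], argument=value, ...), one row to a line, values as JSON. arm_command: Moves the arm, as the interface text tells. Its arguments: {"type":"object","properties":{"commands":{"type":"array"}},"required":["commands"]}

```bash
mkdir -p pics
python3 - <<'E'
from rig import *
import cv2, numpy as np
print(read_state())
for n in ["scene","top"]:
    p,d=capture(n); cv2.imwrite(f"pics/{n}0.png",p[:,:,::-1]); np.savez(f"{n}0.npz",p=p,d=d)
    print(n,camera_model(n))
print(camera_model("wrist"))
E
```

```text
{'time_s': 0.0, 'joint_positions': array([-7.97273230e+01,  3.02785752e+01,  8.21556708e+01,  1.24437402e-03,
        6.76866965e+01, -1.02260939e+01]), 'qvel': array([ 0.11947886,  0.01295158, -0.08355332,  0.06183495, -0.02795049,
       -0.03727131]), 'tau': array([ 8.50667675e-04, -4.40043139e+01, -1.76589167e+01,  6.33046031e-02,
        5.81518596e-02, -1.79606341e-04]), 'position': array([ 0.21878665, -0.58471267,  0.22957975]), 'tcp_rot': array([[ 9.36682667e-01,  3.50179175e-01, -3.56662788e-04],
       [ 3.50179135e-01, -9.36680439e-01,  2.08058928e-03],
       [ 3.94499981e-04, -2.07374778e-03, -9.99997772e-01]]), 'force': array([-0.36383815,  0.33205867,  0.96559521]), 'moment': array([-0.01943082, -0.00629035, -0.00155669]), 'opening': 1.0000273285749302}
scene {'intrinsics': array([[445.10876045,   0.        , 264.19417883],
       [  0.        , 445.10876045, 197.01442943],
       [  0.        ,   0.        ,   1.        ]]), 'k1': -0.12325960396242952, 'pose': array([[-7.57194059e-01,  4.37176905e-01, -4.85317948e-01,
         9.94874702e-01],
       [ 6.53189832e-01,
[... 634 characters left out ...]
-04, -1.17060242e-01, -9.93124452e-01,
         1.08493341e+00],
       [ 0.00000000e+00,  0.00000000e+00,  0.00000000e+00,
         1.00000000e+00]])}
{'intrinsics': array([[287.76673982,   0.        , 257.02016937],
       [  0.        , 287.76673982, 192.2012149 ],
       [  0.        ,   0.        ,   1.        ]]), 'k1': -0.06538056207728091, 'mount': array([[ 5.34073381e-04, -9.68180975e-01, -2.50250504e-01,
         6.73909553e-02],
       [ 9.99999764e-01,  4.09043272e-04,  5.51628625e-04,
         1.07025876e-03],
       [-4.31713055e-04, -2.50250739e-01,  9.68180965e-01,
        -1.54434800e-01],
       [ 0.00000000e+00,  0.00000000e+00,  0.00000000e+00,
         1.00000000e+00]])}
```

View pics/scene0.png

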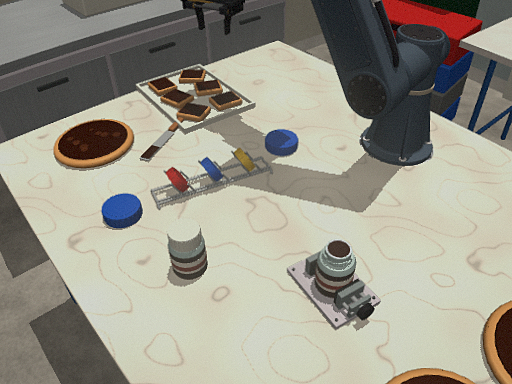

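View pics/top0.png

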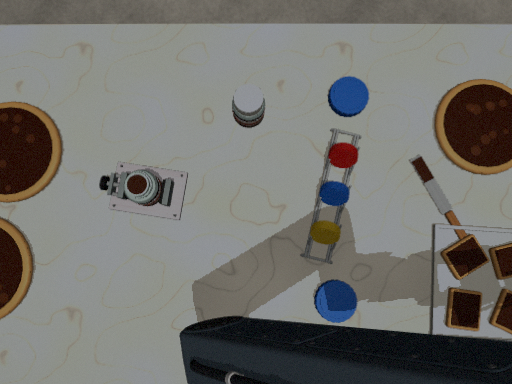

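Candidates for "blue lid": rack lid (top 335,193 / scene 210,168), the lying ones at top (348,96) and (336,301), which look larger. The rack one is it; I'll measure sizes and look closer.

```bash
cat > h.py <<'E'
import numpy as np, cv2
from rig import *
def cloud(n,d,T=None):
    m=camera_model(n); K=m["intrinsics"];k1=m["k1"]
    P=m["pose"] if T is None else T@m["mount"]
    v,u=np.mgrid[0:384,0:512]
    pts=np.stack([u.ravel(),v.ravel()],1).astype(float).reshape(-1,1,2)
    s=cv2.undistortPoints(pts,K,np.array([k1,0,0,0,0.]),None,None).reshape(384,512,2) if False else None
    x=(u-K[0,2])/K[0,0];y=(v-K[1,2])/K[1,1]
    rd=np.hypot(x,y);r=rd.copy()
    for _ in range(20): r=rd/(1+k1*r*r)
    f=np.where(rd>0,r/np.maximum(rd,1e-12),1)
    c=np.stack([x*f*d,y*f*d,d],-1)
    W=c@P[:3,:3].T+P[:3,3]; W[d<=0]=np.nan
    return W
def tcpT():
    s=read_state();T=np.eye(4);T[:3,:3]=s["tcp_rot"];T[:3,3]=s["position"];return T
def hsv(p): return cv2.cvtColor(p,cv2.COLOR_RGB2HSV)
def project(n,X,T=None):
    m=camera_model(n); K=m["intrinsics"];k1=m["k1"];P=m["pose"] if T is None else T@m["mount"]
    c=(np.atleast_2d(X)-P[:3,3])@P[:3,:3]
    s=c[:,:2]/c[:,2:];r2=(s**2).sum(1,keepdims=True);s=s*(1+k1*r2)
    return s*K[0,0]+K[:2,2]
E
python3 - <<'E'
from h import *
for n in ["scene","top"]:
    z=np.load(n+"0.npz");p,d=z["p"],z["d"];W=cloud(n,d);H=hsv(p)
    masks={"blue":(H[...,0]>100)&(H[...,0]<125)&(H[...,1]>150)&(H[...,2]>60),"red":((H[...,0]<4)|(H[...,0]>175))&(H[...,1]>180)&(H[...,2]>90),"yel":(H[...,0]>18)&(H[...,0]<28)&(H[...,1]>150)&(H[...,2]>90)}
    for k,m in masks.items():
        nn,l,st,ce=cv2.connectedComponentsWithStats(m.astype(np.uint8))
        for i in range(1,nn):
            if st[i,4]>60 :
                q=W[l==i];q=q[~np.isnan(q[:,0])]
                q=q[(np.abs(q[:,0])<1.2)&(q[:,2]>-.02)]
                if len(q)<40: continue
                ctr=np.median(q,0);_,_,V=np.linalg.svd(q-q.mean(0),full_matrices=False)
                print(n,k,ce[i].round(),st[i,4],"med",ctr.round(3),"min",np.percentile(q,2,axis=0).round(3),"max",np.percentile(q,98,axis=0).round(3),"n",V[2].round(2))
    print(n,"table z",np.nanmedian(W[150:250,:][np.abs(W[150:250,:,2])<.02][:,2]))
z=np.load("scene0.npz");c=z["p"][130:220,130:290];cv2.imwrite("pics/c1.png",cv2.resize(c,None,fx=4.5,fy=4.5,interpolation=2)[:,:,::-1])
E
```

```text
scene blue [289. 138.] 152 med [ 0.246 -0.189  0.032] min [ 0.226 -0.249  0.028] max [ 0.295 -0.169  0.035] n [ 0.    0.01 -1.  ]
scene blue [207. 164.] 74 med [ 0.529 -0.205  0.072] min [ 0.514 -0.227  0.064] max [ 0.538 -0.188  0.079] n [ 0.47 -0.02  0.89]
scene blue [120. 208.] 876 med [ 0.76  -0.245  0.033] min [ 0.713 -0.292  0.008] max [ 0.798 -0.21   0.036] n [0.08 0.07 0.99]
scene yel [243. 157.] 150 med [ 0.439 -0.172  0.068] min [ 0.429 -0.204  0.049] max [ 0.45  -0.154  0.078] n [0.49 0.37 0.79]
scene table z 0.001902059814420487
top blue [348.  95.] 1157 med [ 0.75  -0.252  0.03 ] min [ 0.708 -0.293  0.022] max [ 0.791 -0.21   0.035] n [ 0.02 -0.01 -1.  ]
top blue [334. 193.] 563 med [ 0.511 -0.207  0.059] min [ 0.489 -0.235  0.024] max [ 0.534 -0.178  0.077] n [-0.75  0.23  0.61]
top blue [335. 301.] 1335 med [ 0.268 -0.21   0.03 ] min [ 0.227 -0.251  0.026] max [ 0.31  -0.168  0.034] n [-0.    0.01  1.  ]
top red [343. 155.] 534 med [ 0.598 -0.23   0.057] min [ 0.578 -0.257  0.025] max [ 0.622 -0.203  0.076] n [-0.77  0.21  0.61]
top yel [328. 225.] 131 med [ 0.438 -0.19   0.072] min [ 0.425 -0.21   0.064] max [ 0.447 -0.171  0.079] n [ 0.56 -0.18  0.81]
top table z 0.00023201196670274982
```

Run:
```python
from h import *
z=np.load("top0.npz");W=cloud("top",z["d"])
for name,sl in [("jar",(slice(155,225),slice(95,195))),("full",(slice(75,135),slice(220,280)))]:
    q=W[sl].reshape(-1,3);q=q[~np.isnan(q[:,0])]
    for lo in np.arange(0.01,.14,.01):
        b=q[(q[:,2]>lo)&(q[:,2]<lo+.01)]
        if len(b)>5: print(name,round(lo,3),len(b),b[:,0].min().round(3),b[:,0].max().round(3),b[:,1].min().round(3),b[:,1].max().round(3))
z=np.load("top0.npz");c=z["p"][120:270,290:370];cv2.imwrite("pics/c2.png",cv2.resize(c,None,fx=4,fy=4,interpolation=2)[:,:,::-1])
```

```text
jar 0.01 1403 0.455 0.592 0.133 0.317
jar 0.02 69 0.487 0.555 0.164 0.32
jar 0.03 155 0.486 0.562 0.164 0.33
jar 0.04 228 0.487 0.563 0.164 0.332
jar 0.05 431 0.486 0.561 0.164 0.33
jar 0.06 37 0.486 0.547 0.187 0.237
jar 0.07 35 0.487 0.552 0.188 0.232
jar 0.08 98 0.487 0.562 0.189 0.262
jar 0.09 253 0.488 0.559 0.19 0.261
jar 0.1 75 0.497 0.552 0.197 0.254
jar 0.11 326 0.497 0.551 0.198 0.253
jar 0.12 174 0.5 0.549 0.202 0.251
full 0.01 27 0.678 0.704 -0.048 0.022
full 0.02 26 0.678 0.702 -0.047 0.022
full 0.03 37 0.678 0.713 -0.049 0.026
full 0.04 37 0.678 0.703 -0.047 0.024
full 0.05 43 0.678 0.713 -0.049 0.025
full 0.06 36 0.678 0.701 -0.046 0.02
full 0.07 105 0.679 0.73 -0.048 0.025
full 0.08 76 0.679 0.721 -0.048 0.022
full 0.09 31 0.683 0.711 -0.045 0.019
full 0.1 47 0.682 0.73 -0.045 0.021
full 0.11 698 0.683 0.749 -0.045 0.021
```

View pics/c1.png

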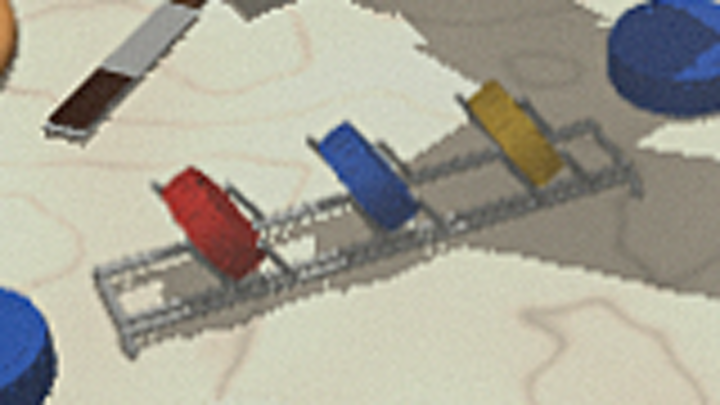

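View pics/c2.png

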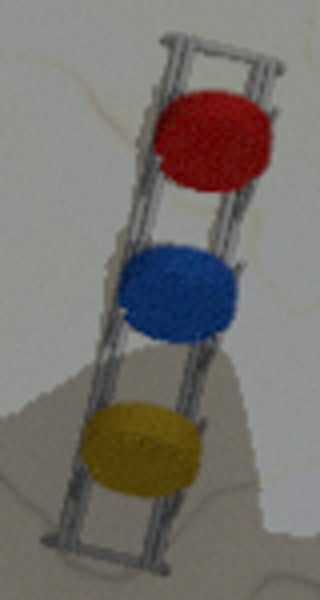

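Rack blue lid (crop) leans with its upper edge toward world +x; the two lying lids measure about 84 mm, so they're look-alikes. Fitting the pose.

```bash
cat > fit.py <<'E'
from h import *
from scipy.optimize import least_squares
def lidmask(p,k):
    H=hsv(p)
    return {"blue":(H[...,0]>100)&(H[...,0]<125)&(H[...,1]>120)&(H[...,2]>40),"red":((H[...,0]<5)|(H[...,0]>174))&(H[...,1]>150)&(H[...,2]>60),"yel":(H[...,0]>17)&(H[...,0]<30)&(H[...,1]>130)&(H[...,2]>60)}[k]
def sdf(q,c,n,R=.033,hh=.0105):
    d=q-c;a=d@n;r=np.sqrt(np.maximum((d**2).sum(1)-a*a,1e-12))
    dx=r-R;dy=np.abs(a)-hh
    return np.where((dx>0)|(dy>0),np.hypot(np.maximum(dx,0),np.maximum(dy,0)),np.maximum(dx,dy))
def fitlid(q,c0,yaw0,el0=30,free=False):
    def nn(yaw,el): return np.array([np.cos(el)*np.cos(yaw),np.cos(el)*np.sin(yaw),np.sin(el)])
    def f(v): return sdf(q,v[:3],nn(v[3],v[4] if free else np.radians(el0)))
    v0=list(c0)+[np.radians(yaw0)]+([np.radians(el0)] if free else [])
    s=least_squares(f,v0,loss="soft_l1",f_scale=.002)
    return s.x[:3],np.degrees(s.x[3:]),np.abs(f(s.x)).mean()
E
python3 - <<'E'
from fit import *
Z={n:np.load(n+"0.npz") for n in ["top","scene"]}
for k,c0 in [("blue",(.51,-.207,.044)),("red",(.6,-.23,.044)),("yel",(.42,-.183,.044))]:
  for ns in (["top"],["scene"],["top","scene"]):
    q=[]
    for n in ns:
        W=cloud(n,Z[n]["d"]);m=lidmask(Z[n]["p"],k)
        x=W[m];x=x[np.linalg.norm(x-np.array(c0),axis=1)<.05];q.append(x)
    q=np.vstack(q)
    print(k,ns,len(q),*[np.round(a,4) for a in fitlid(q,c0,165)],*[np.round(a,4) for a in fitlid(q,c0,165,free=True)])
E
```

```text
blue ['top'] 576 [ 0.5127 -0.209   0.0446] [165.5493] 0.001 [ 0.5127 -0.209   0.0446] [165.5869  30.2716] 0.001
blue ['scene'] 170 [ 0.5133 -0.2081  0.0457] [167.0003] 0.0013 [ 0.5131 -0.2081  0.0459] [164.8987  31.1357] 0.0012
blue ['top', 'scene'] 746 [ 0.513  -0.2085  0.0451] [165.48] 0.0011 [ 0.513  -0.2086  0.0451] [165.5074  30.4741] 0.0011
red ['top'] 581 [ 0.6016 -0.2319  0.0442] [165.6099] 0.0011 [ 0.6016 -0.2319  0.0442] [165.6041  29.8772] 0.0011
red ['scene'] 204 [ 0.6027 -0.2321  0.0458] [165.7096] 0.001 [ 0.6027 -0.2321  0.0458] [165.8414  31.2453] 0.001
red ['top', 'scene'] 785 [ 0.6021 -0.2318  0.0449] [165.6142] 0.0011 [ 0.6021 -0.2318  0.0449] [165.6469  30.1963] 0.0011
yel ['top'] 566 [ 0.4233 -0.1864  0.0443] [165.6301] 0.0008 [ 0.4233 -0.1864  0.0444] [165.6685  30.2062] 0.0008
yel ['scene'] 191 [ 0.4246 -0.1852  0.0454] [167.9999] 0.0014 [ 0.4247 -0.1853  0.0453] [168.149   29.2527] 0.0014
yel ['top', 'scene'] 757 [ 0.4237 -0.1856  0.0448] [165.7419] 0.0011 [ 0.4237 -0.1856  0.0448] [165.7434  30.0268] 0.0011
```

```bash
cat > plan.py <<'E'
from h import *
from scipy.spatial.transform import Rotation as Ro
def plan(R1,p1,N,start=None):
    if start is None:
        s=read_state();R0,p0=s["tcp_rot"],s["position"]
    else: R0,p0=start
    w=Ro.from_matrix(R0.T@R1).as_rotvec()/N
    r=Ro.from_rotvec(w).as_matrix()
    S=sum(np.linalg.matrix_power(r,k) for k in range(N))
    d=np.linalg.solve(S,R0.T@(np.array(p1)-p0))
    print(f"N={N} translation",(d/.025).round(3),"dr",(np.degrees(w)/6).round(3))
    # path
    R,p=R0.copy(),np.array(p0)
    path=[]
    for k in range(N): p=p+R@d;R=R@r;path.append(p.round(3).tolist())
    print("path",path[::max(1,N//4)])
def R_from(y,z):
    y=np.array(y)/np.linalg.norm(y);z=np.array(z)/np.linalg.norm(z);return np.stack([np.cross(y,z),y,z],1)
def rep():
    s=read_state();print("t",round(s["time_s"],2),"p",s["position"].round(4),"q",s["joint_positions"].round(1),"F",s["force"].round(1),"M",s["moment"].round(2),"op",round(s["opening"]*87,1));print(s["tcp_rot"].round(3).tolist())
c=np.array([.513,-.2087,.0445]);yaw=np.radians(165.6)
X=np.array([np.cos(yaw),np.sin(yaw),0]);Zw=np.array([0,0,1.])
n=np.cos(np.pi/6)*X+.5*Zw;u=-.5*X+np.cos(np.pi/6)*Zw
E
python3 - <<'E'
from plan import *
R1=R_from(-n,-u)
print(c+u*.12,R1.round(3))
for N in (12,18,24): plan(R1,c+u*.12,N)
E
```

```text
[ 0.57111499 -0.22362139  0.14842305] [[ 0.249  0.839 -0.484]
 [ 0.969 -0.215  0.124]
 [ 0.    -0.5   -0.866]]
N=12 translation [1.767 0.048 0.193] dr [ 0.382 -0.201 -0.747]
path [[0.261, -0.57, 0.225], [0.376, -0.508, 0.206], [0.472, -0.418, 0.183], [0.541, -0.306, 0.161]]
N=18 translation [1.178 0.048 0.124] dr [ 0.255 -0.134 -0.498]
path [[0.247, -0.576, 0.227], [0.352, -0.524, 0.21], [0.443, -0.45, 0.19], [0.514, -0.358, 0.17], [0.563, -0.252, 0.152]]
N=24 translation [0.884 0.042 0.092] dr [ 0.191 -0.101 -0.373]
path [[0.24, -0.578, 0.227], [0.358, -0.52, 0.209], [0.458, -0.434, 0.187], [0.532, -0.326, 0.164]]
```

arm_command([
  {"translation": [0.884,0.042,0.092],"dr": [0.191,-0.101,-0.373],"jaw": 0.45},
  {"translation": [0.884,0.042,0.092],"dr": [0.191,-0.101,-0.373],"jaw": 0.45},
  {"translation": [0.884,0.042,0.092],"dr": [0.191,-0.101,-0.373],"jaw": 0.45},
  {"translation": [0.884,0.042,0.092],"dr": [0.191,-0.101,-0.373],"jaw": 0.45},
  {"translation": [0.884,0.042,0.092],"dr": [0.191,-0.101,-0.373],"jaw": 0.45},
  {"translation": [0.884,0.042,0.092],"dr": [0.191,-0.101,-0.373],"jaw": 0.45},
  {"translation": [0.884,0.042,0.092],"dr": [0.191,-0.101,-0.373],"jaw": 0.45},
  {"translation": [0.884,0.042,0.092],"dr": [0.191,-0.101,-0.373],"jaw": 0.45},
  {"translation": [0.884,0.042,0.092],"dr": [0.191,-0.101,-0.373],"jaw": 0.45},
  {"translation": [0.884,0.042,0.092],"dr": [0.191,-0.101,-0.373],"jaw": 0.45},
  {"translation": [0.884,0.042,0.092],"dr": [0.191,-0.101,-0.373],"jaw": 0.45},
  {"translation": [0.884,0.042,0.092],"dr": [0.191,-0.101,-0.373],"jaw": 0.45},
])

```text
time_s: 1.1
position: [0.4434, -0.4501, 0.1902]
tcp_rot: [[0.666, 0.708, -0.236], [0.743, -0.657, 0.126], [-0.066, -0.259, -0.964]]
force: [-0.0, -1.2, 0.5]
opening: 0.55
```

arm_command([
  {"translation": [0.884,0.042,0.092],"dr": [0.191,-0.101,-0.373],"jaw": 0.45},
  {"translation": [0.884,0.042,0.092],"dr": [0.191,-0.101,-0.373],"jaw": 0.45},
  {"translation": [0.884,0.042,0.092],"dr": [0.191,-0.101,-0.373],"jaw": 0.45},
  {"translation": [0.884,0.042,0.092],"dr": [0.191,-0.101,-0.373],"jaw": 0.45},
  {"translation": [0.884,0.042,0.092],"dr": [0.191,-0.101,-0.373],"jaw": 0.45},
  {"translation": [0.884,0.042,0.092],"dr": [0.191,-0.101,-0.373],"jaw": 0.45},
  {"translation": [0.884,0.042,0.092],"dr": [0.191,-0.101,-0.373],"jaw": 0.45},
  {"translation": [0.884,0.042,0.092],"dr": [0.191,-0.101,-0.373],"jaw": 0.45},
  {"translation": [0.884,0.042,0.092],"dr": [0.191,-0.101,-0.373],"jaw": 0.45},
  {"translation": [0.884,0.042,0.092],"dr": [0.191,-0.101,-0.373],"jaw": 0.45},
  {"translation": [0.884,0.042,0.092],"dr": [0.191,-0.101,-0.373],"jaw": 0.45},
  {"translation": [0.884,0.042,0.092],"dr": [0.191,-0.101,-0.373],"jaw": 0.45},
])

```text
time_s: 2.1
position: [0.5714, -0.2232, 0.1473]
tcp_rot: [[0.248, 0.838, -0.486], [0.969, -0.215, 0.122], [-0.002, -0.501, -0.866]]
force: [-0.5, -0.6, 0.4]
opening: 0.543
```

Run:
```python
from fit import *
from plan import *
rep()
plan(R_from(-n,-u),c+u*.12,2)
T=tcpT();p,d=capture("wrist");cv2.imwrite("pics/w1.png",p[:,:,::-1])
W=cloud("wrist",d,T);q=W[lidmask(p,"blue")];q=q[np.linalg.norm(q-c,axis=1)<.05];print(len(q))
print(fitlid(q,c,165.6),fitlid(q,c,165.6,free=True))
```

```text
t 2.1 p [ 0.5714 -0.2232  0.1473] q [-28.3  48.3  65.1  -7.1  95.8 -12.8] F [-0.5 -0.6  0.4] M [-0.09 -0.41 -0.05] op 47.3
[[0.248, 0.838, -0.486], [0.969, -0.215, 0.122], [-0.002, -0.501, -0.866]]
N=2 translation [-0.01  -0.015 -0.017] dr [-0.005  0.013 -0.001]
path [[0.571, -0.223, 0.148], [0.571, -0.224, 0.148]]
1515
(array([ 0.51256653, -0.21058847,  0.0441749 ]), array([163.78758402]), np.float64(0.0005679033331981422)) (array([ 0.51259724, -0.21059677,  0.04415652]), array([163.76776755,  29.91683811]), np.float64(0.0005677075691088687))
```

View pics/w1.png

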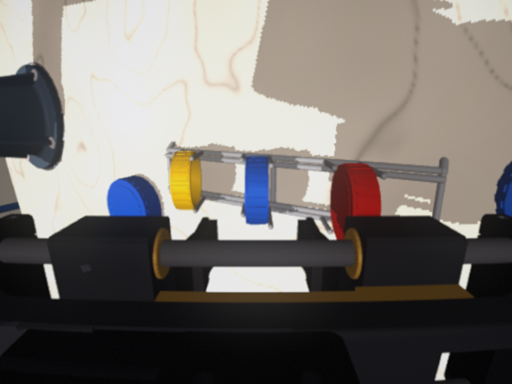

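arm_command([
  {"translation": [-0.04,-0.02,0.6],"dr": [0,0,0],"jaw": 0.45},
  {"translation": [0,0,0.6],"dr": [0,0,0],"jaw": 0.45},
  {"translation": [0,0,0.6],"dr": [0,0,0],"jaw": 0.45},
  {"translation": [0,0,0.6],"dr": [0,0,0],"jaw": 0.45},
  {"translation": [0,0,0.5],"dr": [0,0,0],"jaw": 0.45},
  {"translation": [0,0,0.4],"dr": [0,0,0],"jaw": 0.45},
  {"translation": [0,0,0.3],"dr": [0,0,0],"jaw": 0.45},
])

```text
time_s: 2.73
position: [0.5261, -0.2139, 0.0693]
tcp_rot: [[0.25, 0.838, -0.485], [0.968, -0.217, 0.123], [-0.003, -0.501, -0.866]]
force: [0.4, 0.8, -0.8]
opening: 0.544
```

Run:
```python
from fit import *
from plan import *
rep()
plan(R_from(-n,-u),c+u*.029,2)
p,d=capture("scene");cv2.imwrite("pics/s1.png",cv2.resize(p[110:230,120:300],None,fx=4,fy=4)[:,:,::-1])
```

```text
t 2.73 p [ 0.5261 -0.2139  0.0693] q [-29.4  50.6  74.9  -7.6  83.7 -12.1] F [ 0.4  0.8 -0.8] M [-0.1  -0.36 -0.03] op 47.3
[[0.25, 0.838, -0.485], [0.968, -0.217, 0.123], [-0.003, -0.501, -0.866]]
N=2 translation [ 0.035  0.006 -0.011] dr [-0.004  0.009 -0.01 ]
path [[0.527, -0.213, 0.069], [0.527, -0.212, 0.07]]
```

View pics/s1.png

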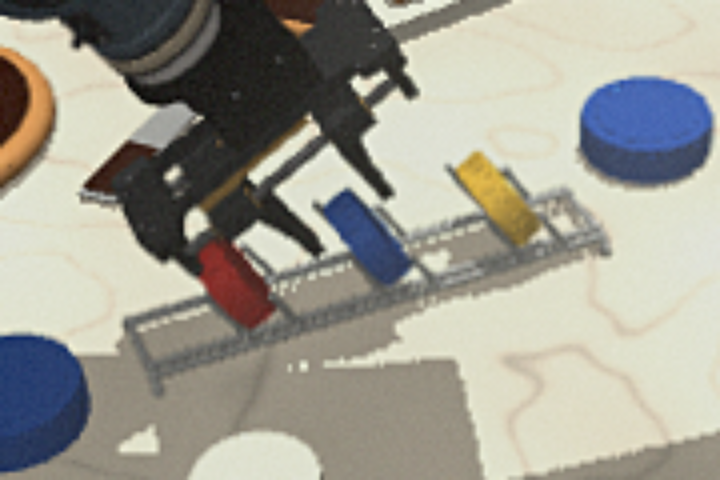

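arm_command([
  {"translation": [0,0,0],"dr": [0,0,0],"jaw": 1},
  {"translation": [0,0,0],"dr": [0,0,0],"jaw": 1},
  {"translation": [0,0,0],"dr": [0,0,0],"jaw": 1},
  {"translation": [0,0,0],"dr": [0,0,0],"jaw": 1},
  {"translation": [0,0,0],"dr": [0,0,0],"jaw": 1},
  {"translation": [0,0,0],"dr": [0,0,0],"jaw": 1},
])

```text
time_s: 3.28
position: [0.5271, -0.2142, 0.071]
tcp_rot: [[0.249, 0.839, -0.484], [0.968, -0.218, 0.122], [-0.003, -0.499, -0.866]]
force: [-0.4, -0.3, 1.2]
opening: 0.232
```

arm_command([
  {"translation": [0,0,-0.2],"dr": [0,0,0],"jaw": 1},
  {"translation": [0,0,-0.4],"dr": [0,0,0],"jaw": 1},
  {"translation": [0,0,-0.6],"dr": [0,0,0],"jaw": 1},
  {"translation": [0,0,-0.8],"dr": [0,0,0],"jaw": 1},
  {"translation": [0,0,-0.8],"dr": [0,0,0],"jaw": 1},
  {"translation": [0,0,-0.8],"dr": [0,0,0],"jaw": 1},
  {"translation": [0,0,-0.8],"dr": [0,0,0],"jaw": 1},
  {"translation": [0,0,-0.4],"dr": [0,0,0],"jaw": 1},
])

```text
time_s: 3.95
position: [0.5876, -0.2297, 0.1775]
tcp_rot: [[0.249, 0.841, -0.48], [0.968, -0.219, 0.119], [-0.004, -0.494, -0.869]]
force: [-0.4, -0.1, -0.1]
opening: 0.227
```

Run:
```python
from fit import *
from plan import *
rep()
T=tcpT();p,d=capture("wrist");cv2.imwrite("pics/w2.png",p[:,:,::-1])
W=cloud("wrist",d,T);q=W[lidmask(p,"blue")]
cc=T[:3,3]-u*.029
q=q[np.linalg.norm(q-cc,axis=1)<.05];print(len(q),cc)
print(fitlid(q,cc,165.6),fitlid(q,cc,165.6,free=True))
p,d=capture("scene");cv2.imwrite("pics/s2.png",p[:,:,::-1])
```

```text
t 3.95 p [ 0.5876 -0.2297  0.1775] q [-28.2  47.7  61.1  -7.1 100.  -13.1] F [-0.4 -0.1 -0.1] M [-0.1  -0.44  0.  ] op 19.8
[[0.249, 0.841, -0.48], [0.968, -0.219, 0.119], [-0.004, -0.494, -0.869]]
2395 [ 0.57351285 -0.22610488  0.15236192]
(array([ 0.5724625 , -0.2257113 ,  0.15082141]), array([167.73679261]), np.float64(0.0006017333420547696)) (array([ 0.57260289, -0.2257365 ,  0.15073613]), array([166.32626785,  28.38317129]), np.float64(0.0005982994049338929))
```

View pics/s2.png

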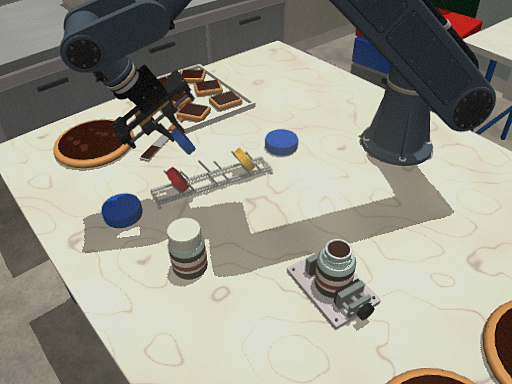

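View pics/w2.png

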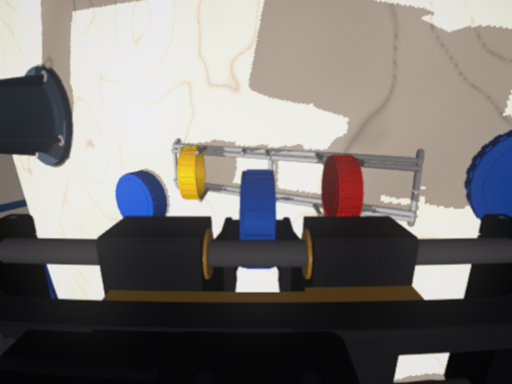

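```bash
cat >> plan.py <<'E'
def place(al,cx,cy,lift):
    a=np.radians(al)
    z=np.cos(a)*X-np.sin(a)*Zw; nn=np.sin(a)*X+np.cos(a)*Zw
    cz=.033*np.sin(a)+.0105*np.cos(a)+lift
    return R_from(-nn,z), np.array([cx,cy,cz])-z*.0305
E
python3 - <<'E'
from plan import *
R,p=place(40,.42,-.02,.05);print(p);plan(R,p,12);plan(R,p,14)
R2,p2=place(40,.42,-.02,.0015);plan(R2,p2,4,start=(R,p))
E
```

```text
[ 0.44263032 -0.02581048  0.09886048]
N=12 translation [ 0.539 -0.334  0.603] dr [ 0.283  0.003 -0.003]
path [[0.576, -0.213, 0.168], [0.542, -0.163, 0.143], [0.506, -0.112, 0.123], [0.468, -0.06, 0.107]]
N=14 translation [ 0.462 -0.285  0.518] dr [ 0.243  0.002 -0.002]
path [[0.578, -0.215, 0.169], [0.549, -0.172, 0.147], [0.518, -0.129, 0.129], [0.486, -0.085, 0.114], [0.454, -0.041, 0.102]]
N=4 translation [0.    0.372 0.312] dr [0. 0. 0.]
path [[0.443, -0.026, 0.087], [0.443, -0.026, 0.075], [0.443, -0.026, 0.062], [0.443, -0.026, 0.05]]
```

arm_command([
  {"translation": [0.539,-0.334,0.603],"dr": [0.283,0,0],"jaw": 1},
  {"translation": [0.539,-0.334,0.603],"dr": [0.283,0,0],"jaw": 1},
  {"translation": [0.539,-0.334,0.603],"dr": [0.283,0,0],"jaw": 1},
  {"translation": [0.539,-0.334,0.603],"dr": [0.283,0,0],"jaw": 1},
  {"translation": [0.539,-0.334,0.603],"dr": [0.283,0,0],"jaw": 1},
  {"translation": [0.539,-0.334,0.603],"dr": [0.283,0,0],"jaw": 1},
  {"translation": [0.539,-0.334,0.603],"dr": [0.283,0,0],"jaw": 1},
  {"translation": [0.539,-0.334,0.603],"dr": [0.283,0,0],"jaw": 1},
  {"translation": [0.539,-0.334,0.603],"dr": [0.283,0,0],"jaw": 1},
  {"translation": [0.539,-0.334,0.603],"dr": [0.283,0,0],"jaw": 1},
  {"translation": [0.539,-0.334,0.603],"dr": [0.283,0,0],"jaw": 1},
  {"translation": [0.539,-0.334,0.603],"dr": [0.283,0,0],"jaw": 1},
  {"translation": [0,0,0],"dr": [0,0,0],"jaw": 1},
])

```text
invalid input
```

arm_command([
  {"translation": [0.539,-0.334,0.603],"dr": [0.283,0,0],"jaw": 1},
  {"translation": [0.539,-0.334,0.603],"dr": [0.283,0,0],"jaw": 1},
  {"translation": [0.539,-0.334,0.603],"dr": [0.283,0,0],"jaw": 1},
  {"translation": [0.539,-0.334,0.603],"dr": [0.283,0,0],"jaw": 1},
  {"translation": [0.539,-0.334,0.603],"dr": [0.283,0,0],"jaw": 1},
  {"translation": [0.539,-0.334,0.603],"dr": [0.283,0,0],"jaw": 1},
  {"translation": [0.539,-0.334,0.603],"dr": [0.283,0,0],"jaw": 1},
  {"translation": [0.539,-0.334,0.603],"dr": [0.283,0,0],"jaw": 1},
  {"translation": [0.539,-0.334,0.603],"dr": [0.283,0,0],"jaw": 1},
  {"translation": [0.539,-0.334,0.603],"dr": [0.283,0,0],"jaw": 1},
  {"translation": [0.539,-0.334,0.603],"dr": [0.283,0,0],"jaw": 1},
  {"translation": [0.539,-0.334,0.603],"dr": [0.283,0,0],"jaw": 1},
])

```text
time_s: 5.05
position: [0.4386, -0.0238, 0.097]
tcp_rot: [[0.25, 0.615, -0.748], [0.968, -0.161, 0.191], [-0.003, -0.772, -0.636]]
force: [-0.3, -0.6, -0.2]
opening: 0.236
```

Run:
```python
from fit import *
from plan import *
rep()
T=tcpT()
for nme in ("scene","top"):
    p,d=capture(nme);cv2.imwrite(f"pics/{nme}3.png",p[:,:,::-1])
    W=cloud(nme,d);q=W[lidmask(p,"blue")]
    cc=T[:3,3]+T[:3,2]*.0305
    q=q[np.linalg.norm(q-cc,axis=1)<.045];print(len(q),cc)
    if len(q)>50: print(fitlid(q,cc,165.6,50),fitlid(q,cc,165.6,50,free=True))
R2,p2=place(40,.42,-.02,.0015);plan(R2,p2,4)
```

```text
t 5.05 p [ 0.4386 -0.0238  0.097 ] q [-16.5  51.2  83.5  -1.7  95.8  -1.4] F [-0.3 -0.6 -0.2] M [-0.18 -0.62 -0.01] op 20.5
[[0.25, 0.615, -0.748], [0.968, -0.161, 0.191], [-0.003, -0.772, -0.636]]
237 [ 0.41583802 -0.01797226  0.0776063 ]
(array([ 0.41620744, -0.0153514 ,  0.07841076]), array([164.77457413]), np.float64(0.00100862505273853)) (array([ 0.41620908, -0.01535301,  0.07840958]), array([164.79975556,  50.05331477]), np.float64(0.0010080291768863145))
571 [ 0.41583802 -0.01797226  0.0776063 ]
(array([ 0.41238204, -0.01287362,  0.07703241]), array([165.71633797]), np.float64(0.0011840717838640514)) (array([ 0.4123921 , -0.0128685 ,  0.07703851]), array([165.70842386,  50.08620403]), np.float64(0.001183270496535405))
N=4 translation [-0.02   0.4    0.245] dr [-0.034  0.006 -0.002]
path [[0.438, -0.023, 0.085], [0.44, -0.024, 0.074], [0.441, -0.025, 0.062], [0.443, -0.026, 0.05]]
```

View pics/scene3.png

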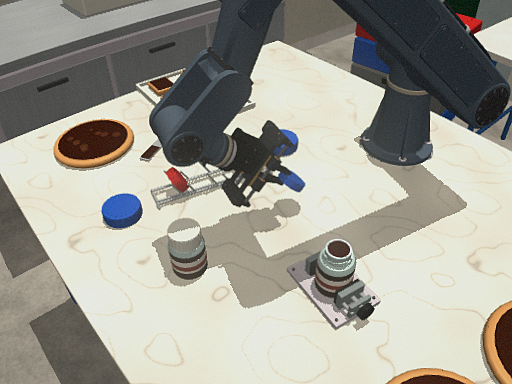

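arm_command([
  {"translation": [0,0.3,0.25],"dr": [0,0,0],"jaw": 1},
  {"translation": [0,0.3,0.25],"dr": [0,0,0],"jaw": 1},
  {"translation": [0,0.3,0.25],"dr": [0,0,0],"jaw": 1},
  {"translation": [0,0.25,0.2],"dr": [0,0,0],"jaw": 1},
  {"translation": [0,0.15,0.12],"dr": [0,0,0],"jaw": 1},
  {"translation": [0,0.08,0.06],"dr": [0,0,0],"jaw": 1},
  {"translation": [0,0,0],"dr": [0,0,0],"jaw": 1},
])

```text
time_s: 5.73
position: [0.4404, -0.0252, 0.0525]
tcp_rot: [[0.25, 0.617, -0.746], [0.968, -0.162, 0.19], [-0.003, -0.77, -0.638]]
force: [0.6, 0.5, 0.0]
opening: 0.234
```

arm_command([
  {"translation": [0,0.05,0.04],"dr": [0,0,0],"jaw": 1},
  {"translation": [0,0.05,0.04],"dr": [0,0,0],"jaw": 1},
  {"translation": [0,0,0],"dr": [0,0,0],"jaw": 1},
])

```text
time_s: 5.98
position: [0.4407, -0.025, 0.05]
tcp_rot: [[0.249, 0.618, -0.746], [0.968, -0.162, 0.19], [-0.003, -0.769, -0.639]]
force: [-0.4, 0.3, -0.4]
opening: 0.232
```

Run:
```python
from fit import *
from plan import *
rep()
T=tcpT()
for nme in ("scene",):
    p,d=capture(nme);cv2.imwrite(f"pics/{nme}4.png",cv2.resize(p[100:240,180:360],None,fx=4,fy=4)[:,:,::-1])
    W=cloud(nme,d);q=W[lidmask(p,"blue")]
    cc=T[:3,3]+T[:3,2]*.0305
    q=q[np.linalg.norm(q-cc,axis=1)<.045];print(len(q),cc)
    if len(q)>50: print(fitlid(q,cc,165.6,50),fitlid(q,cc,165.6,50,free=True))
```

```text
t 5.98 p [ 0.4407 -0.025   0.05  ] q [-16.6  55.3  83.1  -1.8  91.9  -1.3] F [-0.4  0.3 -0.4] M [-0.15 -0.57 -0.01] op 20.2
[[0.249, 0.618, -0.746], [0.968, -0.162, 0.19], [-0.003, -0.769, -0.639]]
233 [ 0.41796924 -0.01925536  0.03052609]
(array([ 0.41857239, -0.01654482,  0.03122823]), array([165.21963418]), np.float64(0.0009516519249768545)) (array([ 0.41857465, -0.01654814,  0.03122712]), array([165.26053771,  50.07770033]), np.float64(0.0009519949094771541))
```

View pics/scene4.png

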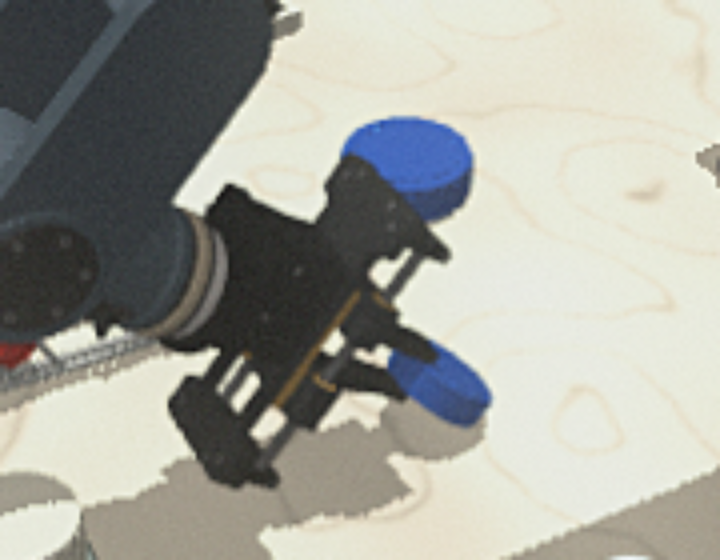

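arm_command([
  {"translation": [0,0.03,0.02],"dr": [0,0,0],"jaw": 1},
  {"translation": [0,0,0],"dr": [0,0,0],"jaw": 0.74},
  {"translation": [0,0,0],"dr": [0,0,0],"jaw": 0.71},
  {"translation": [0,0,0],"dr": [0,0,0],"jaw": 0.68},
  {"translation": [0,0,0],"dr": [0,0,0],"jaw": 0.65},
  {"translation": [0,0,0],"dr": [0,0,0],"jaw": 0.62},
  {"translation": [0,0,0],"dr": [0,0,0],"jaw": 0.58},
  {"translation": [0,0,0],"dr": [0,0,0],"jaw": 0.54},
  {"translation": [0,0,0],"dr": [0,0,0],"jaw": 0.5},
  {"translation": [0,0,0],"dr": [0,0,0],"jaw": 0.46},
])

```text
time_s: 6.87
position: [0.4407, -0.025, 0.0491]
tcp_rot: [[0.249, 0.618, -0.746], [0.968, -0.162, 0.19], [-0.003, -0.77, -0.638]]
force: [-0.5, 0.1, -0.1]
opening: 0.502
```

Run:
```python
from fit import *
from plan import *
rep()
p,d=capture("scene");cv2.imwrite(f"pics/scene5.png",cv2.resize(p[100:240,180:360],None,fx=4,fy=4)[:,:,::-1])
```

```text
t 6.87 p [ 0.4407 -0.025   0.0491] q [-16.6  55.4  83.1  -1.8  91.8  -1.3] F [-0.5  0.1 -0.1] M [-0.22 -0.58  0.04] op 43.7
[[0.249, 0.618, -0.746], [0.968, -0.162, 0.19], [-0.003, -0.77, -0.638]]
```

View pics/scene5.png

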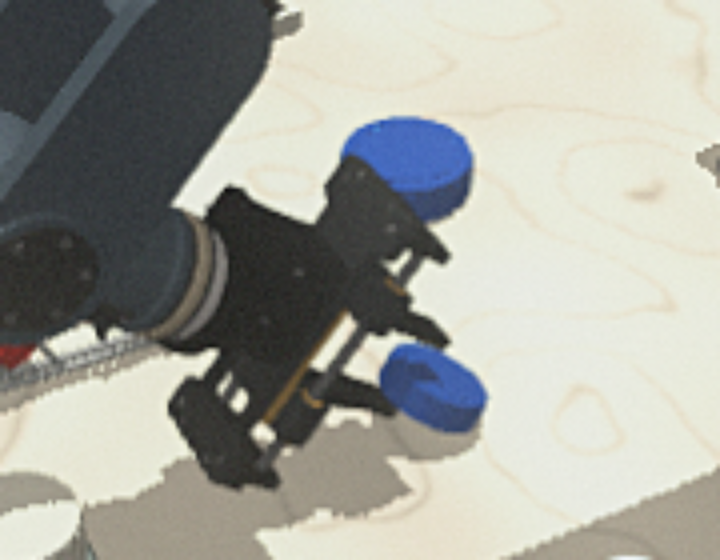

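arm_command([
  {"translation": [0,0,0],"dr": [0,0,0],"jaw": 0.42},
  {"translation": [0,0,0],"dr": [0,0,0],"jaw": 0.38},
  {"translation": [0,0,0],"dr": [0,0,0],"jaw": 0.36},
  {"translation": [0,0,-0.15],"dr": [0,0,0],"jaw": 0.36},
  {"translation": [0,0,-0.2],"dr": [0,0,0],"jaw": 0.36},
  {"translation": [0,0,-0.25],"dr": [0,0,0],"jaw": 0.36},
  {"translation": [0,0,-0.4],"dr": [0,0,0],"jaw": 0.36},
  {"translation": [0,0,-0.6],"dr": [0,0,0],"jaw": 0.36},
  {"translation": [0,0,-0.8],"dr": [0,0,0],"jaw": 0.36},
  {"translation": [0,-0.3,-0.8],"dr": [0,0,0],"jaw": 0.3},
])

```text
time_s: 7.75
position: [0.497, -0.0394, 0.1061]
tcp_rot: [[0.25, 0.618, -0.746], [0.968, -0.162, 0.19], [-0.003, -0.77, -0.638]]
force: [-0.1, -0.2, -0.4]
opening: 0.664
```

Run:
```python
from fit import *
from plan import *
rep()
for nme in ("scene","top"):
    p,d=capture(nme);cv2.imwrite(f"pics/{nme}6.png",p[:,:,::-1]);np.savez(nme+"6.npz",p=p,d=d)
    W=cloud(nme,d);q=W[lidmask(p,"blue")]
    cc=np.array([.415,-.015,.0105])
    q=q[np.linalg.norm(q-cc,axis=1)<.06];print(len(q))
    if len(q)>50: print(q[:,2].max(),fitlid(q,cc,165.6,89.9),fitlid(q,cc,165.6,85,free=True))
```

```text
t 7.75 p [ 0.497  -0.0394  0.1061] q [-16.4  53.6  73.5  -1.7 103.2  -1.5] F [-0.1 -0.2 -0.4] M [-0.15 -0.52  0.01] op 57.8
[[0.25, 0.618, -0.746], [0.968, -0.162, 0.19], [-0.003, -0.77, -0.638]]
382
0.025651650887115074 (array([ 0.43191181, -0.01826867,  0.0118537 ]), array([-294.63508686]), np.float64(0.0009922633313018414)) (array([ 0.43179211, -0.01815902,  0.01186066]), array([74.63538357, 89.66779169]), np.float64(0.0009905162969775113))
599
0.02714443307672587 (array([ 0.43306877, -0.02154682,  0.01085881]), array([361.49646676]), np.float64(0.001564606201280032)) (array([ 0.42793412, -0.02233907,  0.01086199]), array([189.75415255,  89.19204271]), np.float64(0.0015704954877476596))
```

View pics/scene6.png

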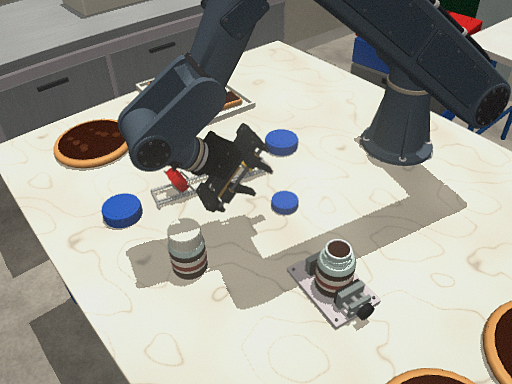

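Run:
```python
from plan import *
a=np.radians(-14.6)
R=R_from([np.cos(a),np.sin(a),0],[0,0,-1]);plan(R,[.431,-.02,.11],11)
```

```text
N=11 translation [ 0.008 -0.241  0.116] dr [-0.755  0.004  0.001]
path [[0.494, -0.038, 0.111], [0.481, -0.035, 0.115], [0.469, -0.031, 0.117], [0.456, -0.027, 0.117], [0.443, -0.024, 0.114], [0.431, -0.02, 0.11]]
```

arm_command([
  {"translation": [0.008,-0.241,0.116],"dr": [-0.755,0.004,0],"jaw": 0},
  {"translation": [0.008,-0.241,0.116],"dr": [-0.755,0.004,0],"jaw": 0},
  {"translation": [0.008,-0.241,0.116],"dr": [-0.755,0.004,0],"jaw": 0},
  {"translation": [0.008,-0.241,0.116],"dr": [-0.755,0.004,0],"jaw": 0},
  {"translation": [0.008,-0.241,0.116],"dr": [-0.755,0.004,0],"jaw": 0},
  {"translation": [0.008,-0.241,0.116],"dr": [-0.755,0.004,0],"jaw": 0},
  {"translation": [0.008,-0.241,0.116],"dr": [-0.755,0.004,0],"jaw": 0},
  {"translation": [0.008,-0.241,0.116],"dr": [-0.755,0.004,0],"jaw": 0},
  {"translation": [0.008,-0.241,0.116],"dr": [-0.755,0.004,0],"jaw": 0},
  {"translation": [0.008,-0.241,0.116],"dr": [-0.755,0.004,0],"jaw": 0},
  {"translation": [0.008,-0.241,0.116],"dr": [-0.755,0.004,0],"jaw": 0},
  {"translation": [0,0,0],"dr": [0,0,0],"jaw": 0},
])

```text
time_s: 8.85
position: [0.4203, -0.0166, 0.1081]
tcp_rot: [[0.251, 0.968, -0.016], [0.968, -0.251, 0.006], [0.001, -0.017, -1.0]]
force: [-1.9, 0.6, -0.6]
opening: 0.999
```

Run:
```python
from fit import *
from plan import *
rep()
T=tcpT()
for nme in ("wrist","scene"):
    p,d=capture(nme);cv2.imwrite(f"pics/{nme}7.png",p[:,:,::-1])
    W=cloud(nme,d,T if nme=="wrist" else None);q=W[lidmask(p,"blue")]
    cc=np.array([.43,-.02,.0105])
    q=q[np.linalg.norm(q-cc,axis=1)<.06];print(len(q))
    if len(q)>50: print(np.percentile(q[:,2],98),fitlid(q,cc,165.6,89.9),fitlid(q,cc,165.6,85,free=True))
```

```text
t 8.85 p [ 0.4203 -0.0166  0.1081] q [-17.6  28.4 116.6   0.   36.   -3.1] F [-1.9  0.6 -0.6] M [-0.03 -0.01 -0.05] op 86.9
[[0.251, 0.968, -0.016], [0.968, -0.251, 0.006], [0.001, -0.017, -1.0]]
4258
0.02317631752310104 (array([ 0.43073546, -0.02254485,  0.01120359]), array([96.19054521]), np.float64(0.0005494994441800051)) (array([ 0.4307528 , -0.02254528,  0.01120261]), array([94.01935308, 89.93167134]), np.float64(0.0005495523554479344))
309
0.02515735749323289 (array([ 0.43294531, -0.02157859,  0.01189958]), array([-86.79582387]), np.float64(0.0011461466246652035)) (array([ 0.43290572, -0.02153777,  0.011893  ]), array([274.51399153,  89.37031256]), np.float64(0.001140429371153547))
```

View pics/wrist7.png

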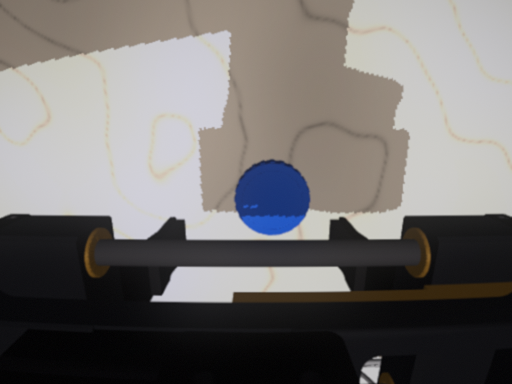

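Run:
```python
from plan import *
rep()
a=np.radians(-14.6)
R=R_from([np.cos(a),np.sin(a),0],[0,0,-1]);plan(R,[.4313,-.0223,.05],4);plan(R,[.4313,-.0223,.0125],3,start=(R,[.4313,-.0223,.05]))
```

```text
t 8.95 p [ 0.4268 -0.0188  0.1085] q [-17.6  28.5 115.9   0.   36.2  -3.1] F [0.9 0.3 1. ] M [-0.06 -0.06  0.02] op 87.1
[[0.251, 0.968, -0.01], [0.968, -0.251, 0.004], [0.001, -0.011, -1.0]]
N=4 translation [-0.023  0.056  0.585] dr [-0.025 -0.002  0.002]
path [[0.428, -0.02, 0.094], [0.429, -0.021, 0.079], [0.43, -0.021, 0.065], [0.431, -0.022, 0.05]]
N=3 translation [0.  0.  0.5] dr [0. 0. 0.]
path [[0.431, -0.022, 0.038], [0.431, -0.022, 0.025], [0.431, -0.022, 0.012]]
```

arm_command([
  {"translation": [-0.09,0.03,0.4],"dr": [0,0,0],"jaw": 0},
  {"translation": [0,0,0.6],"dr": [0,0,0],"jaw": 0},
  {"translation": [0,0,0.6],"dr": [0,0,0],"jaw": 0},
  {"translation": [0,0,0.5],"dr": [0,0,0],"jaw": 0},
  {"translation": [0,0,0.3],"dr": [0,0,0],"jaw": 0},
  {"translation": [0,0,0],"dr": [0,0,0],"jaw": 0},
  {"translation": [0,0,0],"dr": [0,0,0],"jaw": 0},
])

```text
time_s: 9.53
position: [0.4281, -0.0216, 0.0479]
tcp_rot: [[0.251, 0.968, -0.008], [0.968, -0.251, 0.003], [0.001, -0.009, -1.0]]
force: [0.3, -0.1, 0.2]
opening: 0.999
```

Run:
```python
from fit import *
from plan import *
rep()
T=tcpT()
for nme in ("wrist",):
    p,d=capture(nme)
    W=cloud(nme,d,T if nme=="wrist" else None);q=W[lidmask(p,"blue")]
    cc=np.array([.43,-.02,.0105])
    q=q[np.linalg.norm(q-cc,axis=1)<.06];print(len(q))
    if len(q)>50: print(np.percentile(q[:,2],98),fitlid(q,cc,165.6,89.9))
    cv2.imwrite(f"pics/{nme}8.png",p[:,:,::-1])
a=np.radians(-14.6)
R=R_from([np.cos(a),np.sin(a),0],[0,0,-1]);plan(R,[.4313,-.0223,.0125],3)
```

```text
t 9.53 p [ 0.4281 -0.0216  0.0479] q [-17.9  36.4 117.8   0.   26.3  -3.4] F [ 0.3 -0.1  0.2] M [-0.02 -0.08 -0.02] op 86.9
[[0.251, 0.968, -0.008], [0.968, -0.251, 0.003], [0.001, -0.009, -1.0]]
5745
0.023029314919708197 (array([ 0.4306693 , -0.02232659,  0.01120315]), array([93.69191038]), np.float64(0.0005093216965039519))
N=3 translation [0.001 0.047 0.478] dr [-0.026 -0.003  0.002]
path [[0.429, -0.022, 0.036], [0.43, -0.022, 0.024], [0.431, -0.022, 0.012]]
```

View pics/wrist8.png

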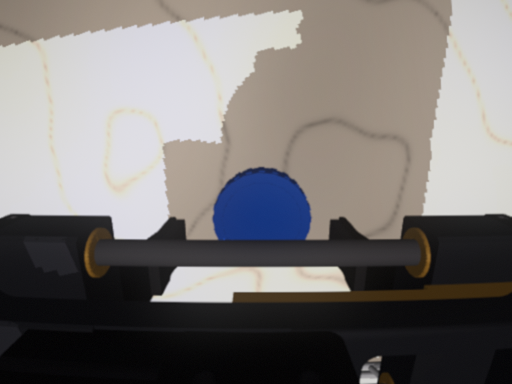

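arm_command([
  {"translation": [0,0.05,0.4],"dr": [-0.04,0,0],"jaw": 0},
  {"translation": [0,0.05,0.4],"dr": [-0.04,0,0],"jaw": 0},
  {"translation": [0,0,0.3],"dr": [0,0,0],"jaw": 0},
  {"translation": [0,0,0.2],"dr": [0,0,0],"jaw": 0},
  {"translation": [0,0,0.1],"dr": [0,0,0],"jaw": 0},
  {"translation": [0,0,0],"dr": [0,0,0],"jaw": 0},
  {"translation": [0,0,0],"dr": [0,0,0],"jaw": 0},
])

```text
time_s: 10.17
position: [0.4294, -0.0218, 0.0135]
tcp_rot: [[0.251, 0.968, -0.0], [0.968, -0.251, 0.001], [0.001, -0.0, -1.0]]
force: [0.5, -0.3, -0.1]
opening: 1.0
```

Run:
```python
from plan import *
rep()
p,d=capture("scene");cv2.imwrite(f"pics/scene9.png",cv2.resize(p[100:240,200:380],None,fx=4,fy=4)[:,:,::-1])
```

```text
t 10.17 p [ 0.4294 -0.0218  0.0135] q [-1.790e+01  4.100e+01  1.186e+02  1.000e-01  2.040e+01 -3.500e+00] F [ 0.5 -0.3 -0.1] M [ 0.   -0.03  0.  ] op 87.0
[[0.251, 0.968, -0.0], [0.968, -0.251, 0.001], [0.001, -0.0, -1.0]]
```

View pics/scene9.png

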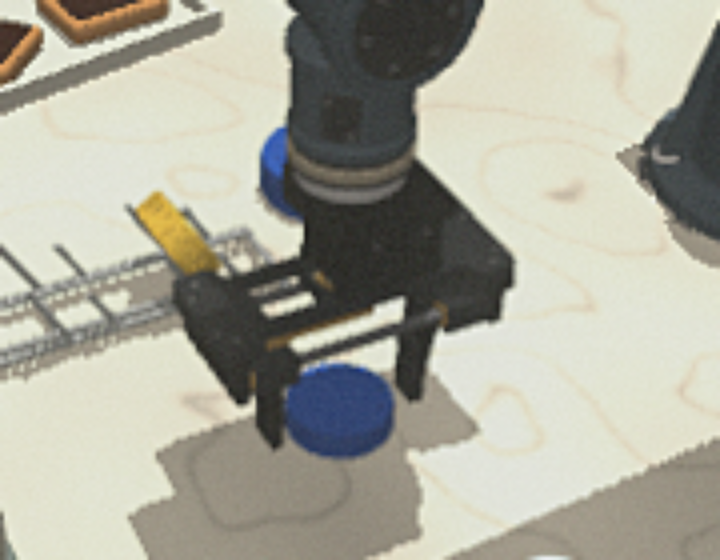

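arm_command([
  {"translation": [0,0,0],"dr": [0,0,0],"jaw": 1},
  {"translation": [0,0,0],"dr": [0,0,0],"jaw": 1},
  {"translation": [0,0,0],"dr": [0,0,0],"jaw": 1},
  {"translation": [0,0,0],"dr": [0,0,0],"jaw": 1},
  {"translation": [0,0,0],"dr": [0,0,0],"jaw": 1},
])

```text
time_s: 10.63
position: [0.4295, -0.0218, 0.0135]
tcp_rot: [[0.251, 0.968, 0.0], [0.968, -0.251, 0.001], [0.001, 0.0, -1.0]]
force: [-0.5, -0.0, 1.6]
opening: 0.748
```

Run:
```python
from fit import *
from plan import *
rep()
T=tcpT()
for nme in ("wrist","scene","top"):
    p,d=capture(nme);cv2.imwrite(f"pics/{nme}10.png",p[:,:,::-1])
    W=cloud(nme,d,T if nme=="wrist" else None);q=W[lidmask(p,"blue")]
    cc=np.array([.43,-.02,.0105])
    q=q[np.linalg.norm(q-cc,axis=1)<.06];print(nme,len(q))
    if len(q)>50:
        f=fitlid(q,cc,165.6,89.9);print(f, "in tool",(T[:3,:3].T@(f[0]-T[:3,3])).round(4))
```

```text
t 10.63 p [ 0.4295 -0.0218  0.0135] q [-1.790e+01  4.100e+01  1.186e+02  1.000e-01  2.040e+01 -3.500e+00] F [-0.5 -0.   1.6] M [ 0.03 -0.08 -0.03] op 65.1
[[0.251, 0.968, 0.0], [0.968, -0.251, 0.001], [0.001, 0.0, -1.0]]
wrist 7501
(array([ 0.42953947, -0.02184471,  0.01112191]), array([236.76521043]), np.float64(0.0004909751936806496)) in tool [-0.      0.0001  0.0024]
scene 399
(array([ 0.43097832, -0.01956957,  0.01182099]), array([115.65163731]), np.float64(0.0011353850549583424)) in tool [0.0026 0.0009 0.0017]
top 0
```

View pics/wrist10.png

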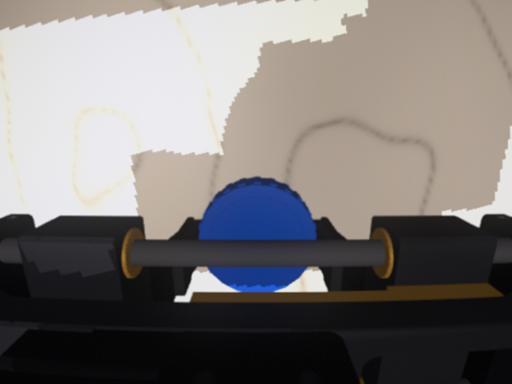

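```bash
cat > jar.py <<'E'
from fit import *
def fitcirc(q,R=None,c0=(.5245,.2255)):
    f=lambda v: np.hypot(q[:,0]-v[0],q[:,1]-v[1])-(v[2] if R is None else R)
    s=least_squares(f,list(c0)+([.026] if R is None else []),loss="soft_l1",f_scale=.001)
    return s.x.round(4),np.abs(f(s.x)).mean().round(5),len(q)
def jarpts(n,p,d,T=None):
    W=cloud(n,d,T);q=W.reshape(-1,3)
    return q[np.hypot(q[:,0]-.5245,q[:,1]-.2255)<.05]
E
python3 - <<'E'
from jar import *
for n in ("top","scene"):
    z=np.load(n+"0.npz");q=jarpts(n,z["p"],z["d"])
    r=np.hypot(q[:,0]-.5245,q[:,1]-.2255)
    print(n,"zmax",np.percentile(q[:,2],99.5))
    b=q[(q[:,2]>.06)&(q[:,2]<.085)&(r>.03)];print("body",fitcirc(b,.038))
    b=q[(q[:,2]>.100)&(q[:,2]<.117)&(r>.022)];print("neck",fitcirc(b),fitcirc(b,.0255))
    b=q[(q[:,2]>.117)];print("rim",fitcirc(b))
E
python3 - <<'E'
from plan import *
R=np.array([[.2512,.968,0],[.968,-.2512,0],[0,0,-1.]])
plan(R,[.4294,-.0218,.20],7)
plan(R,[.5245,.2255,.20],12,start=(R,np.array([.4294,-.0218,.20])))
E
```

```text
top zmax 0.1233845191881372
body (array([0.5245, 0.2263]), np.float64(0.00035), 95)
neck (array([0.5247, 0.2263, 0.0271]), np.float64(0.00139), 141) (array([0.5239, 0.225 ]), np.float64(0.00165), 141)
rim (array([0.5245, 0.226 , 0.0178]), np.float64(0.00508), 420)
scene zmax 0.12433660771849907
body (array([0.5256, 0.2255]), np.float64(0.00069), 320)
neck (array([0.5251, 0.2251, 0.0278]), np.float64(0.00142), 216) (array([0.5272, 0.2266]), np.float64(0.00164), 216)
rim (array([0.5275, 0.2266, 0.0188]), np.float64(0.00507), 475)
N=7 translation [ 1.000e-03 -0.000e+00 -1.066e+00] dr [ 0.    -0.001 -0.   ]
path [[0.429, -0.022, 0.04], [0.429, -0.022, 0.067], [0.429, -0.022, 0.093], [0.429, -0.022, 0.12], [0.429, -0.022, 0.147], [0.429, -0.022, 0.173], [0.429, -0.022, 0.2]]
N=12 translation [0.878 0.1   0.   ] dr [0. 0. 0.]
path [[0.437, -0.001, 0.2], [0.461, 0.061, 0.2], [0.485, 0.122, 0.2], [0.509, 0.184, 0.2]]
```

arm_command([
  {"translation": [0,0,-0.5],"dr": [0,0,0],"jaw": 1},
  {"translation": [0,0,-0.9],"dr": [0,0,0],"jaw": 1},
  {"translation": [0,0,-1],"dr": [0,0,0],"jaw": 1},
  {"translation": [0,0,-1],"dr": [0,0,0],"jaw": 1},
  {"translation": [0,0,-1],"dr": [0,0,0],"jaw": 1},
  {"translation": [0,0,-1],"dr": [0,0,0],"jaw": 1},
  {"translation": [0,0,-1],"dr": [0,0,0],"jaw": 1},
  {"translation": [0,0,-0.6],"dr": [0,0,0],"jaw": 1},
])

```text
time_s: 11.45
position: [0.4297, -0.022, 0.1905]
tcp_rot: [[0.251, 0.968, 0.002], [0.968, -0.251, 0.0], [0.001, 0.002, -1.0]]
force: [0.5, -0.8, 0.7]
opening: 0.75
```

arm_command([
  {"translation": [0.5,0.06,0],"dr": [0,0,0],"jaw": 1},
  {"translation": [0.8,0.1,0],"dr": [0,0,0],"jaw": 1},
  {"translation": [0.8,0.1,0],"dr": [0,0,0],"jaw": 1},
  {"translation": [0.8,0.1,0],"dr": [0,0,0],"jaw": 1},
  {"translation": [0.8,0.1,0],"dr": [0,0,0],"jaw": 1},
  {"translation": [0.8,0.1,0],"dr": [0,0,0],"jaw": 1},
  {"translation": [0.8,0.1,0],"dr": [0,0,0],"jaw": 1},
  {"translation": [0.8,0.1,0],"dr": [0,0,0],"jaw": 1},
  {"translation": [0.8,0.1,0],"dr": [0,0,0],"jaw": 1},
  {"translation": [0.6,0.08,0],"dr": [0,0,0],"jaw": 1},
  {"translation": [0,0,0],"dr": [0,0,0],"jaw": 1},
  {"translation": [0,0,0],"dr": [0,0,0],"jaw": 1},
])

```text
time_s: 12.45
position: [0.4985, 0.154, 0.188]
tcp_rot: [[0.249, 0.968, -0.001], [0.968, -0.249, 0.0], [0.0, -0.002, -1.0]]
force: [-0.4, -0.4, -0.2]
opening: 0.752
```

Run:
```python
from jar import *
from plan import rep
rep();T=tcpT()
for n in ("wrist","scene","top"):
    p,d=capture(n);cv2.imwrite(f"pics/{n}11.png",p[:,:,::-1]);np.savez(n+"11.npz",p=p,d=d,T=T)
    TT=T if n=="wrist" else None
    W=cloud(n,d,TT);q=W[lidmask(p,"blue")];cc=T[:3,3]-np.array([0,0,.003])
    q=q[np.linalg.norm(q-cc,axis=1)<.06]
    if len(q)>50:
        f=fitlid(q,cc,165.6,89.9);print(n,len(q),f,"in tool",(T[:3,:3].T@(f[0]-T[:3,3])).round(4));print(fitlid(q,cc,165.6,88,free=True))
    q=jarpts(n,p,d,TT);r=np.hypot(q[:,0]-.5245,q[:,1]-.2255)
    q=q[q[:,2]<.15];r=np.hypot(q[:,0]-.5245,q[:,1]-.2255)
    print(n,"zmax",np.percentile(q[:,2],99))
    for lo,hi,r0,R in ((.06,.085,.03,.038),(.1,.117,.022,.0255)):
        b=q[(q[:,2]>lo)&(q[:,2]<hi)&(r>r0)]
        if len(b)>20: print(lo,fitcirc(b),fitcirc(b,R))
```

```text
t 12.45 p [0.4985 0.154  0.188 ] q [ 4.9 25.7 99.3  0.  55.  19.3] F [-0.4 -0.4 -0.2] M [-0.01 -0.15  0.01] op 65.4
[[0.249, 0.968, -0.001], [0.968, -0.249, 0.0], [0.0, -0.002, -1.0]]
wrist 7492 (array([0.49858204, 0.15398098, 0.18561831]), array([314.10720374]), np.float64(0.0004959623108722865)) in tool [-0.      0.0001  0.0024]
(array([0.49858233, 0.15398017, 0.18561805]), array([134.5604669 ,  90.10839913]), np.float64(0.0004959398112539945))
wrist zmax 0.12178537134419103
0.1 (array([0.5244, 0.225 , 0.0276]), np.float64(0.00061), 668) (array([0.5237, 0.2247]), np.float64(0.00206), 668)
scene 569 (array([0.49903766, 0.15371825, 0.18651441]), array([198.23637928]), np.float64(0.0008049003692600715)) in tool [-0.0002  0.0006  0.0015]
(array([0.49897333, 0.15376118, 0.18650209]), array([194.61478552,  89.61551967]), np.float64(0.0008038170804097009))
scene zmax 0.12405937156544987
0.06 (array([0.5251, 0.2253, 0.0385]), np.float64(0.00064), 331) (array([0.5256, 0.2256]), np.float64(0.00066), 331)
0.1 (array([0.5247, 0.2249, 0.0278]), np.float64(0.00146), 222) (array([0.5267, 0.2265])
[... 276 characters left out ...]
9681841501))Traceback (most recent call last):
  File "<stdin>", line 13, in <module>
    return _quantile_unchecked(
        a, q, axis, out, overwrite_input, method, keepdims, weights)
    return _ureduce(a,
                    func=_quantile_ureduce_func,
    ...<5 lines>...
                    overwrite_input=overwrite_input,
                    method=method)
    r = func(a, **kwargs)
    result = _quantile(arr,
                       quantiles=q,
    ...<2 lines>...
                       out=out,
                       weights=wgt)
    slices_having_nans = np.isnan(arr[-1, ...])
                                  ~~~^^^^^^^^^
IndexError: index -1 is out of bounds for axis 0 with size 0
```

View pics/wrist11.png

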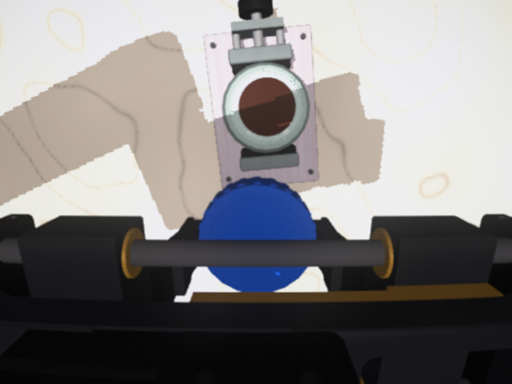

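arm_command([
  {"translation": [0.4,0.05,0],"dr": [0,0,0],"jaw": 1},
  {"translation": [0.7,0.07,0],"dr": [0,0,0],"jaw": 1},
  {"translation": [0.7,0.07,0],"dr": [0,0,0],"jaw": 1},
  {"translation": [0.7,0.07,0.1],"dr": [0,0,0],"jaw": 1},
  {"translation": [0.4,0.04,0.5],"dr": [0,0,0],"jaw": 1},
  {"translation": [0.11,0,0.6],"dr": [0,0,0],"jaw": 1},
  {"translation": [0,0,0.5],"dr": [0,0,0],"jaw": 1},
  {"translation": [0,0,0],"dr": [0,0,0],"jaw": 1},
  {"translation": [0,0,0],"dr": [0,0,0],"jaw": 1},
])

```text
time_s: 13.35
position: [0.5249, 0.2245, 0.1455]
tcp_rot: [[0.252, 0.968, -0.002], [0.968, -0.252, 0.001], [0.0, -0.002, -1.0]]
force: [-0.1, -0.3, -0.9]
opening: 0.755
```

Run:
```python
from jar import *
from plan import *
rep();T=tcpT()
for n in ("scene",):
    p,d=capture(n);cv2.imwrite(f"pics/{n}12.png",cv2.resize(p[200:340,260:400],None,fx=4,fy=4)[:,:,::-1])
    W=cloud(n,d);q=W[lidmask(p,"blue")];cc=T[:3,3]-np.array([0,0,.003])
    q=q[np.linalg.norm(q-cc,axis=1)<.06]
    f=fitlid(q,cc,165.6,89.9);print(n,len(q),f,"in tool",(T[:3,:3].T@(f[0]-T[:3,3])).round(4))
    q=jarpts(n,p,d);q=q[q[:,2]<.15];r=np.hypot(q[:,0]-.5245,q[:,1]-.2255)
    for lo,hi,r0,R in ((.06,.085,.03,.038),(.1,.117,.022,.0255)):
        b=q[(q[:,2]>lo)&(q[:,2]<hi)&(r>r0)]
        if len(b)>20: print(lo,fitcirc(b),fitcirc(b,R))
R=np.array([[.249,.9685,0],[.9685,-.249,0],[0,0,-1.]])
plan(R,[.5247,.2251,.127],2)
```

```text
t 13.35 p [0.5249 0.2245 0.1455] q [11.9 32.5 94.5  0.1 53.1 26.5] F [-0.1 -0.3 -0.9] M [-0.05 -0.1   0.03] op 65.7
[[0.252, 0.968, -0.002], [0.968, -0.252, 0.001], [0.0, -0.002, -1.0]]
scene 720 (array([0.52635134, 0.22527008, 0.14483716]), array([-277.33837036]), np.float64(0.0008222850710387493)) in tool [0.0011 0.0012 0.0007]
0.06 (array([0.5251, 0.2252, 0.0386]), np.float64(0.00062), 337) (array([0.5256, 0.2256]), np.float64(0.00064), 337)
0.1 (array([0.5248, 0.2245, 0.0282]), np.float64(0.00142), 205) (array([0.5272, 0.2266]), np.float64(0.00155), 205)
N=2 translation [ 0.007 -0.019  0.386] dr [-0.002 -0.004 -0.014]
path [[0.525, 0.225, 0.137], [0.525, 0.225, 0.127]]
```

View pics/scene12.png

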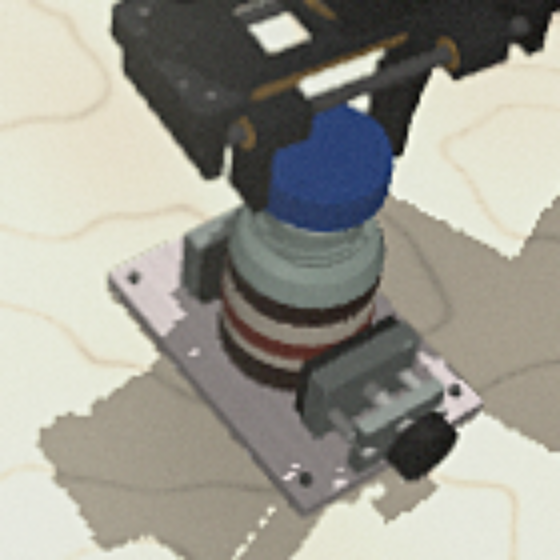

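arm_command([
  {"translation": [0.01,-0.02,0.3],"dr": [0,0,0],"jaw": 1},
  {"translation": [0,0,0.25],"dr": [0,0,0],"jaw": 1},
  {"translation": [0,0,0.15],"dr": [0,0,0],"jaw": 1},
  {"translation": [0,0,0],"dr": [0,0,0],"jaw": 1},
])

```text
time_s: 13.73
position: [0.5242, 0.2247, 0.1277]
tcp_rot: [[0.252, 0.968, -0.002], [0.968, -0.252, 0.001], [0.0, -0.002, -1.0]]
force: [0.0, 0.2, 0.7]
opening: 0.753
```

No contact yet; feeling down in 0.5 mm steps.

arm_command([
  {"translation": [0,0,0.04],"dr": [0,0,0],"jaw": 1},
  {"translation": [0,0,0.04],"dr": [0,0,0],"jaw": 1},
  {"translation": [0,0,0.04],"dr": [0,0,0],"jaw": 1},
  {"translation": [0,0,0],"dr": [0,0,0],"jaw": 1},
])

```text
time_s: 14.07
position: [0.5249, 0.225, 0.1256]
tcp_rot: [[0.251, 0.968, -0.0], [0.968, -0.251, 0.001], [0.001, -0.0, -1.0]]
force: [-0.3, -0.5, -0.3]
opening: 0.753
```

arm_command([
  {"translation": [0,0,0.03],"dr": [0,0,0],"jaw": 1},
  {"translation": [0,0,0.03],"dr": [0,0,0],"jaw": 1},
  {"translation": [0,0,0],"dr": [0,0,0],"jaw": 1},
])

```text
time_s: 14.32
position: [0.525, 0.2251, 0.1242]
tcp_rot: [[0.251, 0.968, 0.0], [0.968, -0.251, 0.001], [0.001, 0.0, -1.0]]
force: [-1.1, 0.4, 0.1]
opening: 0.753
```

arm_command([
  {"translation": [0,0,0.03],"dr": [0,0,0],"jaw": 1},
  {"translation": [0,0,0.03],"dr": [0,0,0],"jaw": 1},
  {"translation": [0,0,0],"dr": [0,0,0],"jaw": 1},
])

```text
time_s: 14.57
position: [0.5251, 0.2251, 0.1238]
tcp_rot: [[0.251, 0.968, 0.001], [0.968, -0.251, 0.001], [0.001, 0.0, -1.0]]
force: [-2.4, -0.7, 7.2]
opening: 0.751
```

arm_command([
  {"translation": [0,0,0.03],"dr": [0,0,0],"jaw": 1},
  {"translation": [0,0,0.03],"dr": [0,0,0],"jaw": 1},
  {"translation": [0,0,0],"dr": [0,0,0],"jaw": 1},
])

```text
time_s: 14.82
position: [0.5251, 0.2251, 0.1236]
tcp_rot: [[0.251, 0.968, 0.001], [0.968, -0.251, 0.001], [0.001, 0.001, -1.0]]
force: [-3.7, -1.0, 14.9]
opening: 0.755
```

arm_command([
  {"translation": [0,0,0],"dr": [0,0,-0.5],"jaw": 1},
  {"translation": [0,0,0],"dr": [0,0,-0.5],"jaw": 1},
  {"translation": [0,0,0],"dr": [0,0,-0.5],"jaw": 1},
  {"translation": [0,0,0],"dr": [0,0,0],"jaw": 1},
])

```text
time_s: 15.15
position: [0.5252, 0.2256, 0.1233]
tcp_rot: [[0.095, 0.996, 0.001], [0.995, -0.095, 0.002], [0.002, 0.001, -1.0]]
force: [-2.3, -0.3, 12.7]
opening: 0.748
```

```bash
python3 -c "
from plan import *
rep()"
```

```text
t 15.15 p [0.5252 0.2256 0.1233] q [12.  34.4 95.4  0.1 50.1 17.4] F [-2.3 -0.3 12.7] M [0.02 0.6  0.09] op 65.1
[[0.095, 0.996, 0.001], [0.995, -0.095, 0.002], [0.002, 0.001, -1.0]]
```

arm_command([
  {"translation": [0,0,0],"dr": [0,0,-0.5],"jaw": 1},
  {"translation": [0,0,0],"dr": [0,0,-0.5],"jaw": 1},
  {"translation": [0,0,0],"dr": [0,0,-0.5],"jaw": 1},
  {"translation": [0,0,0],"dr": [0,0,0],"jaw": 1},
])

```text
time_s: 15.48
position: [0.5248, 0.225, 0.1211]
tcp_rot: [[-0.061, 0.998, -0.0], [0.998, 0.061, 0.001], [0.001, 0.0, -1.0]]
force: [0.2, 0.4, -0.3]
opening: 0.753
```

arm_command([
  {"translation": [0,0,0],"dr": [0,0,-0.5],"jaw": 1},
  {"translation": [0,0,0],"dr": [0,0,-0.5],"jaw": 1},
  {"translation": [0,0,0],"dr": [0,0,-0.5],"jaw": 1},
  {"translation": [0,0,0],"dr": [0,0,0],"jaw": 1},
])

```text
time_s: 15.82
position: [0.5255, 0.2254, 0.1216]
tcp_rot: [[-0.214, 0.977, 0.001], [0.977, 0.214, 0.002], [0.002, 0.002, -1.0]]
force: [1.0, 0.5, 5.5]
opening: 0.756
```

```bash
python3 -c "
from plan import *
rep()"
```

```text
t 15.82 p [0.5255 0.2254 0.1216] q [12.  34.6 95.4  0.1 49.9 -0.5] F [1.  0.5 5.5] M [ 0.1   0.03 -0.03] op 65.8
[[-0.214, 0.977, 0.001], [0.977, 0.214, 0.002], [0.002, 0.002, -1.0]]
```

arm_command([
  {"translation": [0,0,0],"dr": [0,0,0.4],"jaw": 1},
  {"translation": [0,0,0.03],"dr": [0,0,0.4],"jaw": 1},
  {"translation": [0,0,0.03],"dr": [0,0,0],"jaw": 1},
  {"translation": [0,0,0],"dr": [0,0,0],"jaw": 1},
])

```text
time_s: 16.15
position: [0.525, 0.2249, 0.1195]
tcp_rot: [[-0.133, 0.991, 0.0], [0.991, 0.133, 0.001], [0.001, 0.0, -1.0]]
force: [0.2, 0.0, 1.4]
opening: 0.75
```

```bash
python3 -c "
from plan import *
rep()"
```

```text
t 16.15 p [0.525  0.2249 0.1195] q [12.  34.8 95.5  0.  49.7  4.3] F [0.2 0.  1.4] M [-0.01 -0.1   0.01] op 65.3
[[-0.133, 0.991, 0.0], [0.991, 0.133, 0.001], [0.001, 0.0, -1.0]]
```

arm_command([
  {"translation": [0,0,0.03],"dr": [0,0,0],"jaw": 1},
  {"translation": [0,0,0.03],"dr": [0,0,0],"jaw": 1},
  {"translation": [0,0,0],"dr": [0,0,0],"jaw": 1},
])

```text
time_s: 16.4
position: [0.525, 0.225, 0.1192]
tcp_rot: [[-0.134, 0.991, 0.0], [0.991, 0.134, 0.001], [0.001, 0.0, -1.0]]
force: [-1.9, -0.5, 7.7]
opening: 0.752
```

Run:
```python
from jar import *
from plan import *
rep();T=tcpT()
for n in ("wrist","scene"):
    p,d=capture(n);cv2.imwrite(f"pics/{n}13.png",p[:,:,::-1])
    W=cloud(n,d,T if n=="wrist" else None);q=W[lidmask(p,"blue")];cc=T[:3,3]-np.array([0,0,.003])
    q=q[np.linalg.norm(q-cc,axis=1)<.06]
    f=fitlid(q,cc,165.6,89.9);print(n,len(q),f,"in tool",(T[:3,:3].T@(f[0]-T[:3,3])).round(4),fitlid(q,cc,165.6,88,free=True)[1])
```

```text
t 16.4 p [0.525  0.225  0.1192] q [12.  34.8 95.6  0.  49.6  4.3] F [-1.9 -0.5  7.7] M [-0.16  0.22 -0.02] op 65.4
[[-0.134, 0.991, 0.0], [0.991, 0.134, 0.001], [0.001, 0.0, -1.0]]
wrist 7506 (array([0.52460546, 0.22450039, 0.1168966 ]), array([148.52551278]), np.float64(0.0005007265251092172)) in tool [-0.0004 -0.0005  0.0023] [135.5175336   89.95941143]
scene 364 (array([0.52570135, 0.22538578, 0.11840477]), array([-321.79804459]), np.float64(0.0008031204007830008)) in tool [0.0003 0.0007 0.0008] [74.16763715 89.46098988]
```

arm_command([
  {"translation": [0,0,0.008],"dr": [0,0,0.5],"jaw": 1},
  {"translation": [0,0,0.008],"dr": [0,0,0.5],"jaw": 1},
  {"translation": [0,0,0.008],"dr": [0,0,0.5],"jaw": 1},
  {"translation": [0,0,0.008],"dr": [0,0,0.5],"jaw": 1},
  {"translation": [0,0,0],"dr": [0,0,0],"jaw": 1},
])

```text
time_s: 16.92
position: [0.5253, 0.2249, 0.1185]
tcp_rot: [[0.077, 0.997, 0.001], [0.997, -0.077, 0.001], [0.001, 0.001, -1.0]]
force: [-1.0, -1.0, 7.0]
opening: 0.755
```

```bash
python3 -c "
from plan import *
rep()"
```

```text
t 16.92 p [0.5253 0.2249 0.1185] q [12.  34.8 95.6  0.  49.5 16.4] F [-1. -1.  7.] M [-0.12  0.18 -0.05] op 65.7
[[0.077, 0.997, 0.001], [0.997, -0.077, 0.001], [0.001, 0.001, -1.0]]
```

arm_command([
  {"translation": [0,0,0.008],"dr": [0,0,0.5],"jaw": 1},
  {"translation": [0,0,0.008],"dr": [0,0,0.5],"jaw": 1},
  {"translation": [0,0,0.008],"dr": [0,0,0.5],"jaw": 1},
  {"translation": [0,0,0.008],"dr": [0,0,0.5],"jaw": 1},
  {"translation": [0,0,0.008],"dr": [0,0,0.5],"jaw": 1},
  {"translation": [0,0,0.008],"dr": [0,0,0.5],"jaw": 1},
  {"translation": [0,0,0.008],"dr": [0,0,0.5],"jaw": 1},
  {"translation": [0,0,0],"dr": [0,0,0],"jaw": 1},
])

```text
time_s: 17.58
position: [0.5251, 0.2249, 0.1171]
tcp_rot: [[0.43, 0.903, 0.001], [0.903, -0.43, 0.001], [0.001, 0.0, -1.0]]
force: [-1.6, -1.0, 7.8]
opening: 0.752
```

```bash
python3 -c "
from plan import *
rep()"
```

```text
t 17.58 p [0.5251 0.2249 0.1171] q [12.  35.  95.6  0.  49.4 37.4] F [-1.6 -1.   7.8] M [-0.09  0.31 -0.11] op 65.4
[[0.43, 0.903, 0.001], [0.903, -0.43, 0.001], [0.001, 0.0, -1.0]]
```

arm_command([
  {"translation": [0,0,0.008],"dr": [0,0,0.5],"jaw": 1},
  {"translation": [0,0,0.008],"dr": [0,0,0.5],"jaw": 1},
  {"translation": [0,0,0.008],"dr": [0,0,0.5],"jaw": 1},
  {"translation": [0,0,0.008],"dr": [0,0,0.5],"jaw": 1},
  {"translation": [0,0,0],"dr": [0,0,0],"jaw": 1},
])

```text
time_s: 18.0
position: [0.5249, 0.225, 0.1162]
tcp_rot: [[0.608, 0.794, 0.0], [0.794, -0.608, 0.001], [0.001, -0.0, -1.0]]
force: [-2.2, -0.4, 8.0]
opening: 0.747
```

```bash
python3 -c "
from plan import *
rep()"
```

```text
t 18.0 p [0.5249 0.225  0.1162] q [12.  35.  95.7  0.1 49.3 49.4] F [-2.2 -0.4  8. ] M [-0.07  0.37 -0.14] op 65.0
[[0.608, 0.794, 0.0], [0.794, -0.608, 0.001], [0.001, -0.0, -1.0]]
```

arm_command([
  {"translation": [0,0,0.008],"dr": [0,0,0.5],"jaw": 1},
  {"translation": [0,0,0.008],"dr": [0,0,0.5],"jaw": 1},
  {"translation": [0,0,0.008],"dr": [0,0,0.5],"jaw": 1},
  {"translation": [0,0,0],"dr": [0,0,0],"jaw": 1},
])

```text
time_s: 18.33
position: [0.5248, 0.2251, 0.1157]
tcp_rot: [[0.725, 0.689, 0.0], [0.689, -0.725, 0.001], [0.001, -0.001, -1.0]]
force: [-1.5, -0.6, 8.4]
opening: 0.752
```

```bash
python3 -c "
from plan import *
rep()"
```

```text
t 18.33 p [0.5248 0.2251 0.1157] q [12.  35.1 95.7  0.1 49.2 58.4] F [-1.5 -0.6  8.4] M [-0.09  0.36 -0.11] op 65.5
[[0.725, 0.689, 0.0], [0.689, -0.725, 0.001], [0.001, -0.001, -1.0]]
```

arm_command([
  {"translation": [0,0,0.006],"dr": [0,0,0.4],"jaw": 1},
  {"translation": [0,0,0.006],"dr": [0,0,0.4],"jaw": 1},
  {"translation": [0,0,0],"dr": [0,0,0],"jaw": 1},
])

```text
time_s: 18.58
position: [0.5248, 0.2252, 0.1155]
tcp_rot: [[0.78, 0.626, 0.0], [0.626, -0.78, 0.001], [0.001, -0.001, -1.0]]
force: [-2.7, 0.0, 9.0]
opening: 0.756
```

```bash
python3 -c "
from plan import *
rep()"
```

```text
t 18.58 p [0.5248 0.2252 0.1155] q [12.  35.1 95.7  0.1 49.2 63.2] F [-2.7  0.   9. ] M [-0.02  0.39 -0.13] op 65.7
[[0.78, 0.626, 0.0], [0.626, -0.78, 0.001], [0.001, -0.001, -1.0]]
```

arm_command([
  {"translation": [0,0,0.006],"dr": [0,0,0.4],"jaw": 1},
  {"translation": [0,0,0.006],"dr": [0,0,0.4],"jaw": 1},
  {"translation": [0,0,0],"dr": [0,0,0],"jaw": 1},
])

```text
time_s: 18.83
position: [0.5247, 0.2252, 0.1154]
tcp_rot: [[0.829, 0.559, 0.0], [0.559, -0.829, 0.001], [0.001, -0.001, -1.0]]
force: [-2.5, -0.6, 11.6]
opening: 0.75
```

Run:
```python
from jar import *
from plan import *
rep();T=tcpT()
for n in ("wrist","scene"):
    p,d=capture(n);cv2.imwrite(f"pics/{n}14.png",p[:,:,::-1])
    W=cloud(n,d,T if n=="wrist" else None);q=W[lidmask(p,"blue")];cc=T[:3,3]-np.array([0,0,.003])
    q=q[np.linalg.norm(q-cc,axis=1)<.06]
    f=fitlid(q,cc,165.6,89.9);print(n,len(q),f,"in tool",(T[:3,:3].T@(f[0]-T[:3,3])).round(4))
```

```text
t 18.83 p [0.5247 0.2252 0.1154] q [12.  35.1 95.7  0.1 49.2 68. ] F [-2.5 -0.6 11.6] M [-0.04  0.49 -0.16] op 65.3
[[0.829, 0.559, 0.0], [0.559, -0.829, 0.001], [0.001, -0.001, -1.0]]
wrist 7521 (array([0.52518503, 0.22436807, 0.11309637]), array([270.54186398]), np.float64(0.0004940673084921476)) in tool [-0.0001  0.001   0.0023]
scene 888 (array([0.52660142, 0.22512495, 0.11484181]), array([-263.10658191]), np.float64(0.0008542838050257005)) in tool [0.0015 0.0011 0.0006]
```

arm_command([
  {"translation": [0,0,0],"dr": [0,0,0.4],"jaw": 1},
  {"translation": [0,0,0],"dr": [0,0,0.4],"jaw": 1},
  {"translation": [0,0,0],"dr": [0,0,0.4],"jaw": 1},
  {"translation": [0,0,0],"dr": [0,0,0],"jaw": 1},
])

```text
time_s: 19.27
position: [0.5246, 0.2253, 0.1154]
tcp_rot: [[0.893, 0.451, 0.0], [0.451, -0.893, 0.001], [0.001, -0.001, -1.0]]
force: [-3.6, -0.2, 11.1]
opening: 0.755
```

```bash
python3 -c "
from plan import *
rep()"
```

```text
t 19.27 p [0.5246 0.2253 0.1154] q [12.  35.1 95.7  0.1 49.2 75.1] F [-3.6 -0.2 11.1] M [-0.05  0.52 -0.07] op 65.7
[[0.893, 0.451, 0.0], [0.451, -0.893, 0.001], [0.001, -0.001, -1.0]]
```

Sinking stopped at TCP z 0.1154 m, which puts the lid's centre about 7.6 mm below the rim. Easing the press and letting go.

arm_command([
  {"translation": [0,0,-0.06],"dr": [0,0,0],"jaw": 1},
  {"translation": [0,0,0],"dr": [0,0,0],"jaw": 0.15},
  {"translation": [0,0,0],"dr": [0,0,0],"jaw": 0},
  {"translation": [0,0,0],"dr": [0,0,0],"jaw": 0},
  {"translation": [0,0,0],"dr": [0,0,0],"jaw": 0},
  {"translation": [0,0,-0.3],"dr": [0,0,0],"jaw": 0},
  {"translation": [0,0,-0.6],"dr": [0,0,0],"jaw": 0},
  {"translation": [0,0,-0.9],"dr": [0,0,0],"jaw": 0},
  {"translation": [0,0,-0.9],"dr": [0,0,0],"jaw": 0},
  {"translation": [0,0,-0.5],"dr": [0,0,0],"jaw": 0},
  {"translation": [0,0,0],"dr": [0,0,0],"jaw": 0},
])

```text
time_s: 20.18
position: [0.5272, 0.2255, 0.1989]
tcp_rot: [[0.892, 0.452, 0.007], [0.452, -0.892, 0.002], [0.007, 0.001, -1.0]]
force: [-0.1, 0.5, 0.7]
opening: 0.997
```

Run:
```python
from jar import *
from plan import *
rep();T=tcpT()
for n in ("wrist","scene","top"):
    p,d=capture(n);cv2.imwrite(f"pics/{n}15.png",p[:,:,::-1])
    W=cloud(n,d,T if n=="wrist" else None);B=W[lidmask(p,"blue")];cc=np.array([.5247,.2251,.1125])
    q=B[np.linalg.norm(B-cc,axis=1)<.06]
    if len(q)>50:
        f=fitlid(q,cc,165.6,89.9);print(n,len(q),f,fitlid(q,cc,165.6,88,free=True)[1])
    for k,c0 in (("red",(.6016,-.2319,.0442)),("yel",(.4233,-.1864,.0443))):
        q=W[lidmask(p,k)];q=q[np.linalg.norm(q-np.array(c0),axis=1)<.05]
        if len(q)>50:print(n,k,fitlid(q,c0,165.6)[0].round(4))
```

```text
t 20.18 p [0.5272 0.2255 0.1989] q [12.  28.3 91.8  0.1 59.4 75.1] F [-0.1  0.5  0.7] M [-0.01 -0.03 -0.01] op 86.8
[[0.892, 0.452, 0.007], [0.452, -0.892, 0.002], [0.007, 0.001, -1.0]]
wrist 4706 (array([0.52488   , 0.22409309, 0.11320151]), array([93.18346999]), np.float64(0.0005492077762804055)) [91.35279016 89.95716923]
scene 837 (array([0.52638836, 0.2249581 , 0.11477734]), array([99.51280584]), np.float64(0.0008414816991337409)) [110.23471264  89.76338931]
scene red [ 0.6028 -0.232   0.0459]
scene yel [ 0.4241 -0.1856  0.045 ]
top 517 (array([0.52533004, 0.22584437, 0.11251962]), array([77.39149889]), np.float64(0.0013430704966827043)) [67.80480808 89.68418353]
top red [ 0.6016 -0.2316  0.0442]
top yel [ 0.4234 -0.1862  0.0442]
```

View pics/scene15.png

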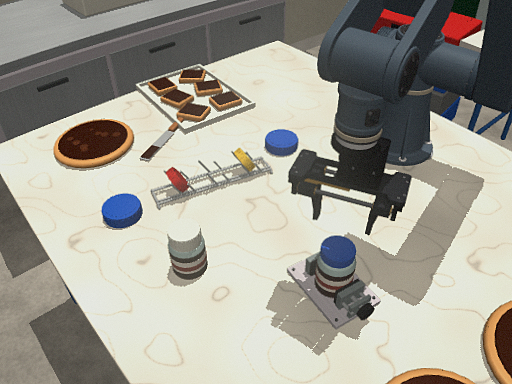

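View pics/wrist15.png

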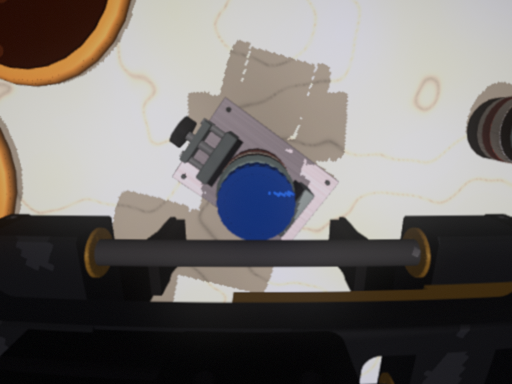

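```bash
python3 -c "
from rig import *
print(hand_in()); s=read_state(); print(s['time_s'],s['force'])"
```

```text
the job is handed in; nothing more can be done
None
the job is handed in; nothing more can be done
```

The blue lid is screwed home on the jar, and I handed the job in at about 20.3 s of the 61 s allowed.

**What I did**
- I took the small blue lid from the middle slot. The two blue lids lying on the marble measured about 84 mm across, so I left them alone.
- I lowered it tilted and let it slide off the lower finger, so it lay flat, top up. I then took it again round the rim from above.
- I felt it down onto the jar and turned it about 18° anticlockwise until it dropped. A further 9° back began to lift it, so I reversed that.
- I then turned it about 71° clockwise until it stopped sinking, eased the pressure and let go. The wrist force stayed under about 15 N in every reading.

**Last checks**

| Check | Result | Needed |
|---|---|---|
| Lid centre below the rim | about 7.5 mm (wrist and top cameras, known wrist bias taken off) | at least 6.5 mm |
| Distance from the jar's axis | within about 1–1.5 mm | under 3 mm |
| Tilt | under 0.01 rad | under 0.04 rad |
| Red and yellow lids | within about 0.5 mm of their starts | under 15 mm |

- **Closed jar:** it looks unmoved in the picture, but I did not measure it.
- **Disagreement:** the scene camera read the lid centre at 114.8 mm. It had been reading about 2 mm high, so that comes to roughly 112.8 mm, in line with the others.
- **Odd reading:** the turning torque did not rise at the end (only 0.07–0.16 Nm). I judged the lid home because it stopped sinking and by its measured height.

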